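Hang up the sink scrapers and latch the toolbox

ROBOT

A 6-joint arm with a two-finger parallel gripper is mounted at the origin on the work surface. World frame = base frame: x ahead of the robot, y to its left, z up, the work surface at z = 0. Lengths are in m, angles in degrees, forces in N, time in s.
With the tool pointing down it reaches from about 0.35 to 0.875 m from the base axis. Payload 4.2 kg.
Tool frame: the origin (TCP) lies midway between the tips of the shut fingers; the grasp point (between the pads) lies 19 mm behind it; y points along the fingers, z is the direction in which the jaws open and shut, and the axes are right-handed (so a half turn about y gives the same grasp; the last joint's range is limited). The gripper opens to 87 mm and grips with 3 to 60 N. Pads are 19 mm wide; open, the fingers measure 117 mm over their backs; the gripper's body (75 mm by 190 mm) begins 51 mm behind the grasp point.
Start: joints at [85.233, 22.042, 0.453, 0, -68.411, -14.817], TCP at [0.209, 0.589, 0.223] pointing down, gripper open.
Joint ranges: [-179.83, 179.83], [-69.29, 118.12], [-61.27, 80.66], [-181.25, 117.63], [-171.15, -9.14], [-177.46, 177.46]. Speed limits (degrees/s): [159.86, 159.86, 180, 180, 180, 180].

INTERFACE

Orientations are given as [roll, pitch, yaw] about the fixed x, y, z axes, in that order (R = Rz(yaw) Ry(pitch) Rx(roll)).
In Python, from workcell import env gives the robot as it stands. The module is installed in compiled form; this text tells all that it offers. Calls block until the motion is done:
- env.goto(position, orientation): joint-space move of the TCP to a pose.
- env.move_straight(position, rotation=None, rate=0.15, force_limit=None): straight line of the TCP; rotation=None keeps the orientation; rate is the mean speed in m/s. With force_limit (N) it stops when the force on the tool has changed by that much, and returns True; else False.
- env.set_joints(angles): joint-space move.
- env.gripper_to(opening, grasp_force=None): opening from 0.0 (shut) to 1.0 (fully open); grasp_force is the grip in N (None keeps the last); returns when the fingers have stopped.
- env.dwell(seconds).
- env.inverse_kinematics(position, orientation): joint angles nearest the present ones, or None.
- env.read_state(): the state.
- env.grab_frame(name): name is "scene" or "side" or "wrist"; returns a dict with "image" (420x560x3 uint8, blue, green, red), "fx", "fy", "cx", "cy" (pixels), "position" and "orientation" of the camera in the world. Camera axes: x right, y up, looking along -z (the intrinsics and any distortion apply to the point x, -y, -z); pixel columns grow to the right and rows downward; lengths in m; the calibration is good to about 2 mm. A picture is of the moment at which its call begins. There is no depth.
A pose or a line that the arm cannot do raises env.Unreachable and nothing moves.
- env.close_job(): hands the job in, once; it reports no verdict.
Trained networks look in a picture, given as the dict that the camera call returned (one of the last four; its "shot" number tells which), for a name from the list of things; names that differ only in an ending like _2 or _b are one class to them, and where a whole thing is asked for, a point or a joint stands for the part that bears it (a point fixed in the world has none). Each returns a list of dicts, best first, with "score" (0 to 1); they miss things now and then, are a little off and sometimes report something else, mostly with a low value. They report only what shows in the picture. A call takes as long as a camera call. They do not tell look-alikes from the thing itself.
- env.search_frame(picture, thing): "xyz" ([x, y, z] in m, in world coordinates, good to about 4 mm: the middle of the surface that is visible of it).
- env.trace(picture, thing): "mask" (420x560 bool, what is visible of it).
The state is a dict: "clock": time; "joint_positions": joint angles; "qvel": joint speeds; "joint_torque": joint torques, N m; "position": TCP position; "tool_rot": TCP orientation; "force": force on the tool from outside, world axes, zero at the start; "wrist_torque": the same for the moment, N m; "opening": opening from 0.0 (shut) to 1.0 (fully open).
Only numpy, scipy, OpenCV 4.12 (cv2) and the standard library are available. Lean on these libraries where they do the work, as an engineer would, in place of code of your own. Each camera call takes 0.05 s, during which the arm holds its last target.

TASK

Tidy the sink cupboard: stand the small glass jar in the grey end tray of the toolbox, and hang every scraper in the rack from the rail, each on its own S-hook out of the toolbox (hook through the hole in the scraper's handle, then over the rail between the posts), leaving any spare hook in the toolbox. Only then shut the lid fully and, with the lid down, swing the red latch down until it lies flush on the front over its catch. Do not disturb the funnel, measuring cup, plunger cup or spray bottle.

Things in the scene. Friction and masses are not known exactly. Their poses are not given: they have to be found in the camera images.
- toolbox: black plastic toolbox, fixed; outside 130 (x) x 310 (y) x 135 (z) mm, walls 5; origin at the centre of its underside; front (latch side) at -x, hinge on the +x top edge. Inside, a fixed 8 mm bar along y at x 10, z 90.5 mm, from y -150 to 45; S-hooks hang on it about 60 apart (y about -110, -50, 10). A wall 96 high at y 45 parts off the tray
- tray (a point): centre of the grey tray floor in the toolbox's +y end, 70 mm above the toolbox's underside; the tray is 120 (x) x 102 (y) mm. Axes as the toolbox
- lid (a joint): toolbox lid angle, rad: 0 shut, about 1.8 open and leaning back; it stays where it is left (stiff hinge, about 0.3 N m), range 0 to 2.05
- lid_hinge (a point): middle of the lid's hinge line (along the toolbox's y), 135 mm up at the toolbox's far edge. The lid is 8 thick, 130 from hinge to front edge, 314 long, with a red carrying handle 25 high, 100 long in the middle of its top
- latch (a joint): latch angle relative to the lid, rad: 0 = hanging square down from the lid's front edge (with the lid shut: flush with the toolbox front, over its catch); pi/2 = sticking out in line with the lid; stays where it is left (friction about 0.03 N m), range 0 to 2.0
- latch_hinge (a point): middle of the latch's hinge line, at the lid's front edge, 136 mm from the lid's hinge; parallel to the toolbox's y. The red latch flap is 36 wide, 4 thick and reaches 52 mm from this line
- hook1: S-hook of 5 mm steel wire, 40 g, with an orange finger tab on top. Frame (mm): x in the plane of the S, z up, origin = wire centre at the lowest point. Lower bend opens to -x, its tip at (x -13, z 8), the bend only 13 tall over all; from (13, 24) the shank slants up to (-13, 44), then straight to (-13, 72); upper bend peaks at (0, 84) and opens to +x, its tip ending at (13, 64)
- hook2: S-hook like hook1. Tab: 22 (x) x 10 (y) x 30, from z 85 to z 115 in the hook's frame, flat sides facing +-y. At the start it hangs upright by its upper bend on the bar in the toolbox, its axes parallel to the toolbox's to within a few degrees
- hook3: S-hook like hook1. An 8 mm bar leaves or enters the upper bend on the hook's +x side, at about z 51 in the hook's frame, and when it hangs the bar sits under the peak, centre at z 77.5
- scraper1: flat blue plastic scraper with steel blade, 4 thick (x) x 54 wide (y) x 90 tall (z) mm, about 50 g; origin at the middle of the blade's lower edge. The upper 46 mm is a 36 wide handle with a hang hole through it along x, 16 wide x 22 tall, centre at z 72, 7 mm of plastic above it. Starts upright in a rack slot. None at the start: not there this time
- hole1 (a point): centre of the hang hole of scraper1; axes as the scraper
- scraper2: flat yellow plastic scraper with steel blade, 4 thick (x) x 54 wide (y) x 90 tall (z) mm, about 50 g; origin at the middle of the blade's lower edge. The upper 46 mm is a 36 wide handle with a hang hole through it along x, 16 wide x 22 tall, centre at z 72, 7 mm of plastic above it. Starts upright in a rack slot. None at the start: not there this time
- hole2 (a point): centre of the hang hole of scraper2; axes as the scraper
- scraper3: flat green plastic scraper with steel blade, 4 thick (x) x 54 wide (y) x 90 tall (z) mm, about 50 g; origin at the middle of the blade's lower edge. The upper 46 mm is a 36 wide handle with a hang hole through it along x, 16 wide x 22 tall, centre at z 72, 7 mm of plastic above it. Starts upright in a rack slot. None at the start: not there this time
- hole3 (a point): centre of the hang hole of scraper3; axes as the scraper
- rack: grey plastic rack, fixed, base 70 (x) x 236 (y) mm, three slots in a row along y at y -75, 0, 75, each 7 x 58 mm; slot floor 6, slot walls up to 32 mm above the ground; a standing scraper may lean up to 0.13 rad fore or aft. Origin at the centre of its underside; its +x points away from the robot
- rail: fixed hanging rail: 8 mm steel bar along its y, bar centre 210 mm up, between two white posts at y -130 and 130; origin on the ground under the middle of the bar, +x points away from the robot
- rail_mid (a point): middle of the rail bar's centre line; axes as the rail
- jar: small closed glass jar with a steel lid, 50 mm across, 55 tall, about 140 g, origin at the centre of its underside
- funnel: turquoise funnel, mouth down, 100 mm across, 100 tall; bystander
- measuring_cup: stainless steel measuring cup with a handle, 72 mm across, 60 tall; bystander
- plunger_cup: hard red-brown silicone plunger cup, 110 mm across, 85 tall; bystander
- spray_bottle: closed purple spray bottle, 72 mm across, 195 tall; bystander
Things that resemble listed ones, but are neither listed nor needed, are in the scene too. What is meant by the jar is not green, and is the smaller of those in its own colour.

How it is judged (in metres and radians):
On the way, in this order (a step that is already met when the one before it is completed fails the run):
1. every scraper hangs from the rail on an S-hook and the jar stands in the tray, with the toolbox still open (((contact force between scraper1 and hook1 above 0.1 N and contact force between hook1 and rail above 0.1 N) or (contact force between scraper1 and hook2 above 0.1 N and contact force between hook2 and rail above 0.1 N) or (contact force between scraper1 and hook3 above 0.1 N and contact force between hook3 and rail above 0.1 N)) and x of hole1 in the frame of rail_mid between -0.035 and 0.035 m and y of hole1 in the frame of rail_mid between -0.125 and 0.125 m and z of hole1 in the frame of rail_mid between -0.115 and -0.07 m and angle between each of scraper1, scraper2, scraper3's own z axis and vertical below 0.35 rad and linear speed of each of scraper1, scraper2, scraper3 below 0.06 m/s and ((contact force between scraper2 and hook1 above 0.1 N and contact force between hook1 and rail above 0.1 N) or (contact force between scraper2 and hook2 above 0.1 N and contact force between hook2 and rail above 0.1 N) or (contact force between scraper2 and hook3 above 0.1 N and contact force between hook3 and rail above 0.1 N)) and x of hole2 in the frame of rail_mid between -0.035 and 0.035 m and y of hole2 in the frame of rail_mid between -0.125 and 0.125 m and z of hole2 in the frame of rail_mid between -0.115 and -0.07 m and ((contact force between scraper3 and hook1 above 0.1 N and contact force between hook1 and rail above 0.1 N) or (contact force between scraper3 and hook2 above 0.1 N and contact force between hook2 and rail above 0.1 N) or (contact force between scraper3 and hook3 above 0.1 N and contact force between hook3 and rail above 0.1 N)) and x of hole3 in the frame of rail_mid between -0.035 and 0.035 m and y of hole3 in the frame of rail_mid between -0.125 and 0.125 m and z of hole3 in the frame of rail_mid between -0.115 and -0.07 m and x of jar in the frame of tray between -0.05 and 0.05 m and y of jar in the frame of tray between -0.045 and 0.045 m and z of jar in the frame of tray between -0.01 and 0.012 m and angle between jar's own z axis and vertical below 0.25 rad and linear speed of jar below 0.05 m/s and value of joint lid above 0.5 rad), for 0.2 s.
2. the lid is shut, the latch still open (value of joint lid below 0.05 rad and value of joint latch above 0.4 rad), for 0.2 s.
3. the latch is swung down flush (value of joint lid below 0.05 rad and value of joint latch below 0.12 rad), for 0.2 s.
At the end, for the whole second after the job is handed in: Scrapers hang still, upright (0.35 rad), holes 70-115 mm below the rail bar, within 35 mm of it fore and aft, between the posts, each on an S-hook on the rail; spare hooks in the toolbox; jar upright (0.25 rad) on the tray; lid under 0.05 rad, latch under 0.12 rad (all of step 3 and ((contact force between scraper1 and hook1 above 0.1 N and contact force between hook1 and rail above 0.1 N) or (contact force between scraper1 and hook2 above 0.1 N and contact force between hook2 and rail above 0.1 N) or (contact force between scraper1 and hook3 above 0.1 N and contact force between hook3 and rail above 0.1 N)) and x of hole1 in the frame of rail_mid between -0.035 and 0.035 m and y of hole1 in the frame of rail_mid between -0.125 and 0.125 m and z of hole1 in the frame of rail_mid between -0.115 and -0.07 m and angle between each of scraper1, scraper2, scraper3's own z axis and vertical below 0.35 rad and linear speed of each of scraper1, scraper2, scraper3 below 0.06 m/s and ((contact force between scraper2 and hook1 above 0.1 N and contact force between hook1 and rail above 0.1 N) or (contact force between scraper2 and hook2 above 0.1 N and contact force between hook2 and rail above 0.1 N) or (contact force between scraper2 and hook3 above 0.1 N and contact force between hook3 and rail above 0.1 N)) and x of hole2 in the frame of rail_mid between -0.035 and 0.035 m and y of hole2 in the frame of rail_mid between -0.125 and 0.125 m and z of hole2 in the frame of rail_mid between -0.115 and -0.07 m and ((contact force between scraper3 and hook1 above 0.1 N and contact force between hook1 and rail above 0.1 N) or (contact force between scraper3 and hook2 above 0.1 N and contact force between hook2 and rail above 0.1 N) or (contact force between scraper3 and hook3 above 0.1 N and contact force between hook3 and rail above 0.1 N)) and x of hole3 in the frame of rail_mid between -0.035 and 0.035 m and y of hole3 in the frame of rail_mid between -0.125 and 0.125 m and z of hole3 in the frame of rail_mid between -0.115 and -0.07 m and x of jar in the frame of tray between -0.05 and 0.05 m and y of jar in the frame of tray between -0.045 and 0.045 m and z of jar in the frame of tray between -0.01 and 0.012 m and angle between jar's own z axis and vertical below 0.25 rad and linear speed of jar below 0.05 m/s and ((contact force between hook1 and rail above 0.1 N and contact force between any of scraper1, scraper2, scraper3 and hook1 above 0.1 N) or (x of hook1 in the frame of toolbox between -0.06 and 0.06 m and y of hook1 in the frame of toolbox between -0.15 and 0.15 m and z of hook1 in the frame of toolbox between 0 and 0.13 m)) and ((contact force between hook2 and rail above 0.1 N and contact force between any of scraper1, scraper2, scraper3 and hook2 above 0.1 N) or (x of hook2 in the frame of toolbox between -0.06 and 0.06 m and y of hook2 in the frame of toolbox between -0.15 and 0.15 m and z of hook2 in the frame of toolbox between 0 and 0.13 m)) and ((contact force between hook3 and rail above 0.1 N and contact force between any of scraper1, scraper2, scraper3 and hook3 above 0.1 N) or (x of hook3 in the frame of toolbox between -0.06 and 0.06 m and y of hook3 in the frame of toolbox between -0.15 and 0.15 m and z of hook3 in the frame of toolbox between 0 and 0.13 m))); the robot touches nothing.
It fails at once if the funnel is shifted by more than 4 cm or knocked over (distance of funnel from where it was at the start of the episode above 0.04 m or angle between funnel's own z axis and vertical above 0.5 rad).
It fails at once if the measuring cup is shifted by more than 4 cm or knocked over (distance of measuring_cup from where it was at the start of the episode above 0.04 m or angle between measuring_cup's own z axis and vertical above 0.5 rad).
It fails at once if the plunger cup is shifted by more than 4 cm or knocked over (distance of plunger_cup from where it was at the start of the episode above 0.04 m or angle between plunger_cup's own z axis and vertical above 0.5 rad).
It fails at once if the spray bottle is shifted by more than 4 cm or knocked over (distance of spray_bottle from where it was at the start of the episode above 0.04 m or angle between spray_bottle's own z axis and vertical above 0.5 rad).
Of scraper1, scraper2, scraper3 only 2 to 3 are there at a start; the rules pass over those that are not, and their reading is None.
At some moment in a run one of jar may be knocked a few centimetres aside while the robot is not near it.
It also fails if it takes over 210 s, if anything falls off the work surface, if the arm or the gripper's body presses on something with over 40 N, if the wrist force passes 120 N, or if a joint passes its speed limit or range.

## Working session

There is one attempt and no reset: what is moved stays moved. The work goes in short steps, each a Python script; the robot and the scene stay as the last script left them, time stands still between calls to the robot, and variables do not carry over. Pictures are saved under pics/ and viewed, and the job is handed in when it is done.

```bash
mkdir -p pics; ls; python3 - <<'E'
from workcell import env
import cv2
s=env.read_state();print(s)
for n in ("scene","side","wrist"):
    f=env.grab_frame(n);cv2.imwrite(f"pics/a_{n}.png",f["image"]);print(n,{k:v for k,v in f.items() if k!="image"})
E
```

```text
pics
{'clock': 0.0, 'joint_positions': array([ 8.52316450e+01,  2.20903444e+01,  3.78474919e-01, -2.72195643e-02,
       -6.84118624e+01, -1.48183114e+01]), 'qvel': array([ 0.02362698, -0.01528145, -0.0395041 , -0.00685085,  0.00162623,
        0.04433469]), 'joint_torque': array([-1.41984223e-03, -3.90662420e+01,  1.87404513e+01,  4.21978489e+00,
        1.09294587e-02, -1.96181131e-04]), 'position': array([0.20928995, 0.58826508, 0.22145968]), 'tool_rot': array([-8.98739134e+01,  7.19811615e-03,  1.60403299e+02]), 'force': array([ 0.66139132,  0.35826896, -1.08581638]), 'wrist_torque': array([-0.01237998, -0.04362795,  0.04530639]), 'opening': 0.9977858913360053}
scene {'fx': 397.1865689478556, 'fy': 397.1865689478556, 'cx': 282.78366487844744, 'cy': 214.53993335323554, 'position': array([ 1.11111786, -0.8300835 ,  0.79526167]), 'orientation': array([57.033663  , -1.22920223, 34.10674521]), 'shot': 1}
side {'fx': 450.84019478053386, 'fy': 450.84019478053386, 'cx': 283.0147710900889, 'cy': 215.45732582642847, 'position': array([ 0.23312083, -1.08456682,  1.01100051]), 'orientation': array([ 53.54662063,   0.50626116, -16.86698488]), 'shot': 2}
wrist {'fx': 313.1141078569453, 'fy': 313.1141078569453, 'cx': 279.24519083898093, 'cy': 213.03330167552872, 'position': array([0.27094244, 0.56655856, 0.38287811]), 'orientation': array([ -14.21866863,   -0.15373745, -109.58363144]), 'shot': 3}
```

View pics/a_scene.png

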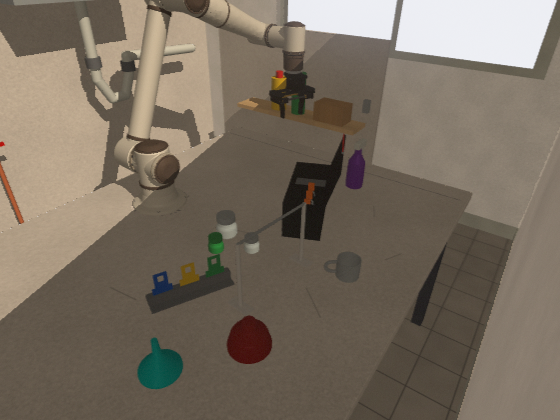

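View pics/a_side.png

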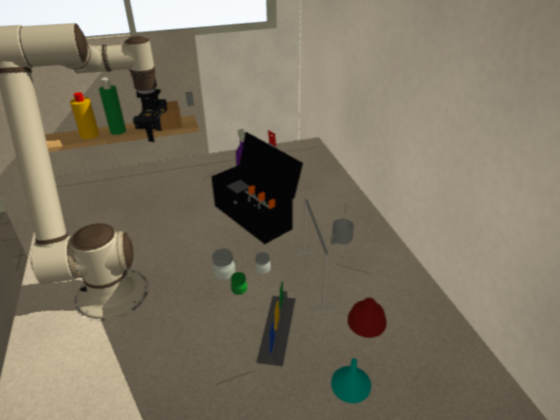

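View pics/a_wrist.png

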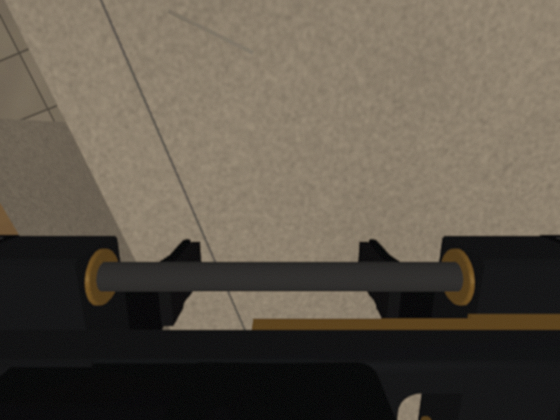

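```bash
cat > h.py <<'E'
from workcell import env
import numpy as np, cv2
from scipy.spatial.transform import Rotation as Ro
def pose(f):
    return np.array(f["position"]),Ro.from_euler('xyz',f["orientation"],degrees=True).as_matrix()
def proj(f,P):
    p,R=pose(f); c=(np.atleast_2d(P)-p)@R
    d=-c[:,2]
    return np.stack([f["cx"]+f["fx"]*c[:,0]/d, f["cy"]-f["fy"]*c[:,1]/d],1)
def ray(f,uv):
    p,R=pose(f); u,v=uv
    d=R@np.array([(u-f["cx"])/f["fx"],-(v-f["cy"])/f["fy"],-1.]); return p,d/np.linalg.norm(d)
def tri(fs,uvs):
    A=np.zeros((3,3));b=np.zeros(3)
    for f,uv in zip(fs,uvs):
        p,d=ray(f,uv);M=np.eye(3)-np.outer(d,d);A+=M;b+=M@p
    x=np.linalg.solve(A,b); return x
def onz(f,uv,z):
    p,d=ray(f,uv); return p+d*(z-p[2])/d[2]
def save(f,name,crop=None,scale=1):
    im=f["image"]
    if crop: x0,y0,x1,y1=crop; im=im[y0:y1,x0:x1]
    if scale!=1: im=cv2.resize(im,None,fx=scale,fy=scale,interpolation=cv2.INTER_CUBIC)
    cv2.imwrite("pics/"+name+".png",im)
def st(*k):
    s=env.read_state(); 
    for q in k: print(q,np.round(s[q],4))
    return s
def down(yaw): return [-90,0,yaw]
E
python3 - <<'E'
from h import *
import pickle
D={}
for n in ("scene","side"):
    f=env.grab_frame(n)
    D[n]=f
    save(f,"b_"+n+"_tb",(180,120,360,280) if n=="scene" else (180,110,360,270),4)
    save(f,"b_"+n+"_rk",(120,180,320,330) if n=="scene" else (190,180,380,380),3 if n!="scene" else 4)
    for t in ["toolbox","lid","latch","tray","hook1","scraper1","scraper2","scraper3","rack","rail","jar","funnel","measuring_cup","plunger_cup","spray_bottle","lid_hinge"]:
        r=env.search_frame(f,t)
        print(n,t,[(np.round(q["xyz"],3).tolist(),round(q["score"],2)) for q in r][:5])
pickle.dump(D,open("d0.pkl","wb"))
E
```

```text
scene toolbox [([0.531, 0.226, 0.092], 0.85)]
scene lid [([0.608, 0.239, 0.21], 0.73)]
scene latch [([0.413, -0.353, 0.055], 0.63)]
scene tray [([0.525, 0.227, 0.087], 0.77)]
scene hook1 [([0.536, 0.208, 0.115], 0.38)]
scene scraper1 [([0.416, -0.353, 0.063], 0.83), ([0.482, -0.218, 0.054], 0.62), ([0.447, -0.284, 0.056], 0.61), ([0.481, -0.05, 0.032], 0.47)]
scene scraper2 [([0.416, -0.353, 0.063], 0.83), ([0.482, -0.218, 0.054], 0.62), ([0.447, -0.284, 0.056], 0.61), ([0.481, -0.05, 0.032], 0.47)]
scene scraper3 [([0.416, -0.353, 0.063], 0.83), ([0.482, -0.218, 0.054], 0.62), ([0.447, -0.284, 0.056], 0.61), ([0.481, -0.05, 0.032], 0.47)]
scene rack [([0.457, -0.3, 0.008], 0.96)]
scene rail [([0.606, -0.199, 0.09], 0.81), ([0.528, 0.225, 0.092], 0.32)]
scene jar [([0.387, -0.112, 0.034], 0.88), ([0.364, -0.029, 0.05], 0.77), ([0.486, -0.05, 0.03], 0.67), ([0.612, -0.202, 0.088], 0.56), ([0.417, -0.352, 0.058], 0.33)]
scene funnel [([0.589, -0.518, 0.026], 0.81)]
scene measuring_cup [([0.766, 0.008, 0.034], 0.63)]
scene plunger_cup [([0.712, -0.353, 0.048], 0.96)]
scene spray_bottle 
[... 662 characters left out ...]
]
side scraper3 [([0.418, -0.363, 0.066], 0.66), ([0.449, -0.296, 0.069], 0.64)]
side rack [([0.445, -0.308, 0.002], 0.77)]
side rail [([0.506, 0.261, 0.108], 0.68), ([0.614, -0.224, 0.076], 0.65)]
side jar [([0.376, -0.115, 0.038], 0.86), ([0.468, -0.053, 0.042], 0.66), ([0.345, -0.04, 0.059], 0.6), ([0.542, 0.249, 0.118], 0.49)]
side funnel [([0.566, -0.52, 0.025], 0.97)]
side measuring_cup [([0.776, 0.012, 0.039], 0.63), ([0.567, -0.518, 0.021], 0.58)]
side plunger_cup [([0.684, -0.357, 0.047], 0.75), ([0.595, 0.275, 0.202], 0.37)]
side spray_bottle [([0.536, 0.549, 0.143], 0.57), ([0.595, 0.277, 0.203], 0.55)]
side lid_hinge [([0.596, 0.275, 0.202], 0.67), ([0.468, -0.049, 0.045], 0.38)]
```

```bash
ls pics; python3 -c "
import workcell; print([x for x in dir(workcell.env) if x[0]!='_'])"
```

```text
a_scene.png
a_side.png
a_wrist.png
b_scene_rk.png
b_scene_tb.png
b_side_rk.png
b_side_tb.png
['Unreachable', 'close_job', 'dwell', 'goto', 'grab_frame', 'gripper_to', 'inverse_kinematics', 'move_straight', 'read_state', 'search_frame', 'set_joints', 'trace']
```

View pics/b_scene_tb.png

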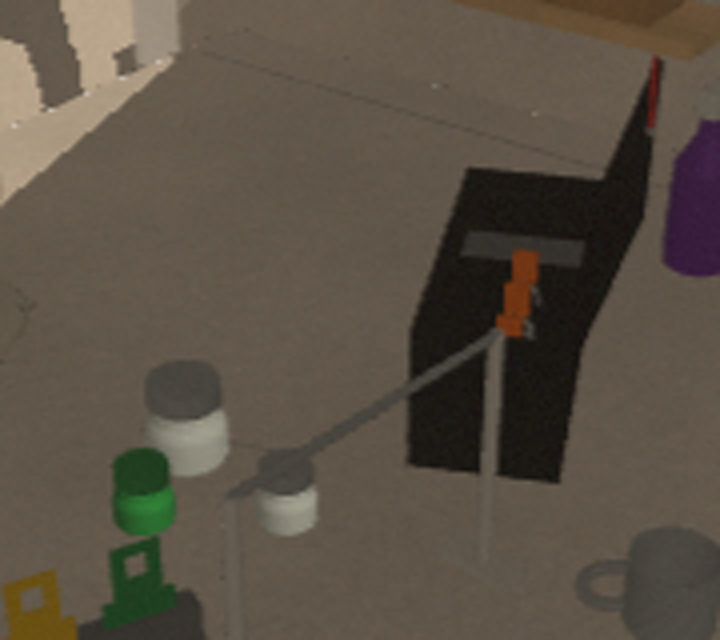

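View pics/b_side_tb.png

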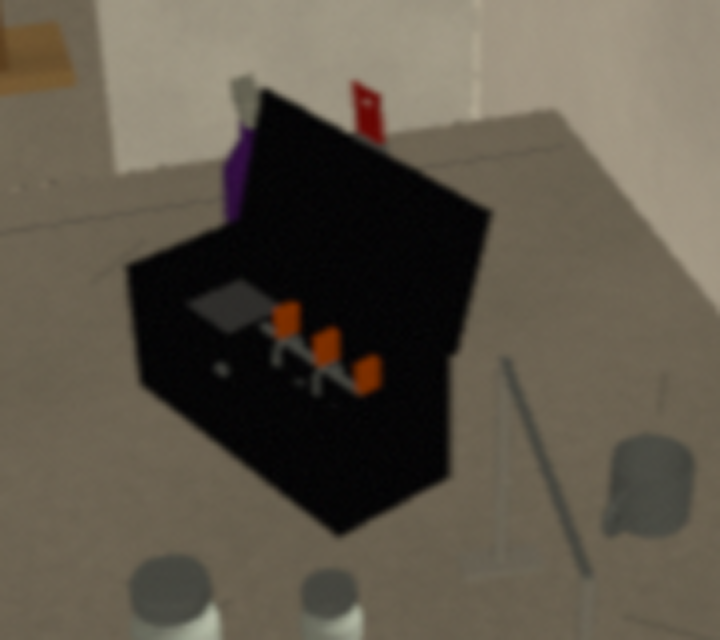

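View pics/b_scene_rk.png

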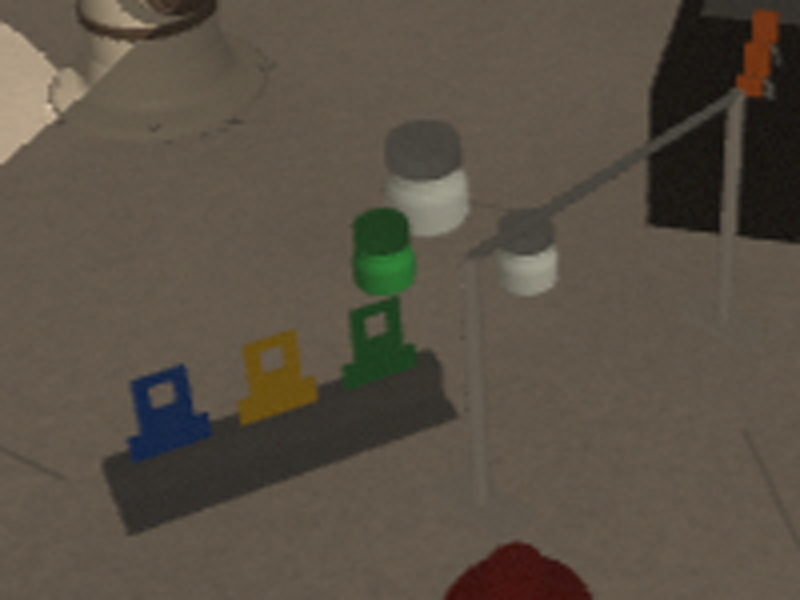

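View pics/b_side_rk.png

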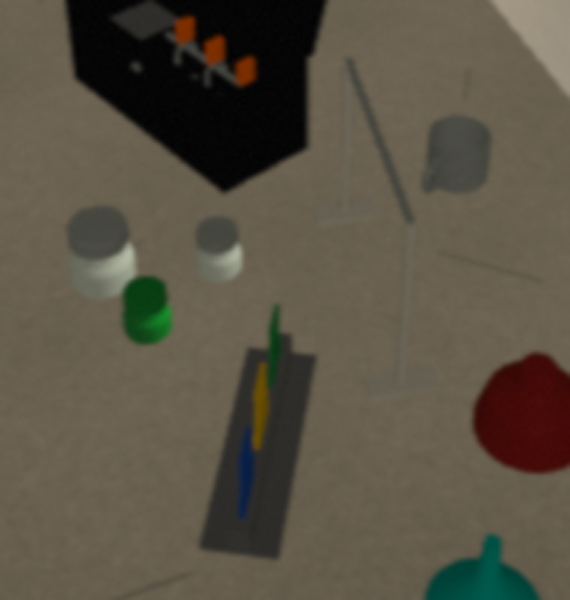

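```bash
cat > fit.py <<'E'
from h import *
from scipy.optimize import least_squares
import pickle
def loc(p,yaw,P):
    P=np.atleast_2d(P); c,s=np.cos(yaw),np.sin(yaw)
    return np.stack([p[0]+c*P[:,0]-s*P[:,1],p[1]+s*P[:,0]+c*P[:,1],P[:,2]],1)
def fit(obs,x0):  # obs: (frame, uv, localpoint)
    def r(q): return np.concatenate([(proj(f,loc(q[:2],q[2],P))[0]-uv) for f,uv,P in obs])
    s=least_squares(r,x0,loss='soft_l1'); return s.x,r(s.x).reshape(-1,2)
E
python3 - <<'E'
from fit import *
D=pickle.load(open("d0.pkl","rb")); S,I=D["scene"],D["side"]
m=lambda *a:np.array(a)/1000
q,r=fit([(S,(283,202),m(-65,-155,135)),(S,(281.75,236.25),m(-65,-155,0)),(S,(320,240.5),m(65,-155,0)),(S,(325.75,207.5),m(65,-155,135)),
(S,(296.75,162.5),m(-65,155,135)),(I,(212,176.5),m(-65,155,135)),(I,(215,205.75),m(-65,155,0)),(I,(264.5,243.75),m(-65,-155,0)),(I,(292.5,229),m(65,-155,0)),(I,(292.5,198.75),m(65,-155,135))],[.54,.22,0.])
print("toolbox",q,np.degrees(q[2]));print(np.round(r,1).tolist())
q,r=fit([(S,(238,243.75),m(0,-130,210)),(S,(305,203.25),m(0,130,210)),(I,(306,200),m(0,130,210)),(I,(326.7,253.3),m(0,-130,210)),(S,(241.25,306.25),m(0,-130,0)),(S,(301.25,261.25),m(0,130,0)),(I,(305,251),m(0,130,0)),(I,(324.3,308),m(0,-130,0))],[.6,-.2,0])
print("rail",q,np.degrees(q[2]));print(np.round(r,1).tolist())
# holes: scene crop rk 120,180 x4
for n,(u,v) in dict(blue=(162,394),yel=(273,358),grn=(377,324)).items():
    uv=(120+u/4,180+v/4); print(n,onz(S,uv,.078))
for uv in [(256.7,362.7),(282.7,366),(295,298.3),(272.7,296.7)]: print(onz(I,uv,0),onz(I,uv,.032))
E
```

```text
toolbox [0.50845984 0.25096505 0.41480837] 23.766769156491517
[[0.2, 0.0], [0.6, -0.2], [0.4, 0.3], [-2.2, -0.9], [0.8, -1.1], [-0.7, -0.1], [-0.1, 0.3], [0.2, 1.1], [0.2, 0.5], [0.4, -0.1]]
rail [ 0.61780343 -0.11898787 -0.12076146] -6.919121828532058
[[0.3, 0.4], [-0.0, 0.0], [0.2, 0.2], [0.3, 1.1], [0.1, -0.2], [0.3, -0.6], [-0.1, 0.0], [-0.8, 0.0]]
blue [ 0.41643658 -0.35131605  0.078     ]
yel [ 0.44956576 -0.28356231  0.078     ]
grn [ 0.48231484 -0.21595939  0.078     ]
[ 0.36768439 -0.37244444  0.        ] [ 0.36342521 -0.3949844   0.032     ]
[ 0.42982251 -0.40219289  0.        ] [ 0.42359655 -0.42379127  0.032     ]
[ 0.53398978 -0.18626032  0.        ] [ 0.52446673 -0.21469335  0.032     ]
[ 0.47143456 -0.15987098  0.        ] [ 0.4638915  -0.18913928  0.032     ]
```

```bash
cat >> h.py <<'E'
def Rm(e): return Ro.from_euler('xyz',e,degrees=True).as_matrix()
def look(pt,yaw,z,off=0.0):
    """TCP xy so that pt lies in front (tool -x side) of the camera, centred; TCP height z"""
    # camera relative to TCP (down pose): measured
    pass
E
python3 - <<'E'
from h import *
s=st("clock","position","tool_rot"); f=env.grab_frame("wrist")
Rt=Rm(s["tool_rot"]);p,R=pose(f)
print(np.round(Rt.T@(p-s["position"]),4)); print(np.round(Rt.T@R,4))
T=np.array(s["position"]); print(proj(f,T), proj(f,T-[0,0,.0]))
for yaw in (0,20,-26,-7):
  for P in ([.476,-.05,.1],[.508,.251,.102],[.45,-.28,.2],[.618,-.119,.25]):
    print(yaw,P,env.inverse_kinematics(P,[-90,0,yaw]),env.inverse_kinematics(P,[-90,0,yaw+180]))
E
```

```text
clock 1.85
position [0.2095 0.5888 0.2225]
tool_rot [-8.999950e+01  6.000000e-04  1.604165e+02]
[-0.0654 -0.1613  0.0002]
[[-2.000e-04 -9.693e-01 -2.457e-01]
 [-7.000e-04  2.457e-01 -9.693e-01]
 [ 1.000e+00  0.000e+00 -7.000e-04]]
[[278.70425908 256.17998788]] [[278.70425908 256.17998788]]
0 [0.476, -0.05, 0.1] [ 1.35078116e+01  1.56785590e+01 -2.92757568e+01 -2.54444375e-14
 -4.50456842e+01 -1.03507812e+02] [ 1.35078116e+01  1.56785590e+01 -2.92757568e+01  2.54444375e-14
 -4.50456842e+01  7.64921884e+01]
0 [0.508, 0.251, 0.102] [ 4.26745401e+01  2.30510039e+01 -1.70921895e+01 -2.54444375e-14
 -4.98568066e+01 -1.32674540e+02] [ 4.26745401e+01  2.30510039e+01 -1.70921895e+01  2.54444375e-14
 -4.98568066e+01  4.73254599e+01]
0 [0.45, -0.28, 0.2] [-1.43425060e+01  1.38646790e+01 -1.48385766e+01 -2.54444375e-14
 -6.12967444e+01 -7.56574940e+01] [-1.43425060e+01  1.38646790e+01 -1.48385766e+01  2.54444375e-14
 -6.12967444e+01  1.04342506e+02]
0 [0.618, -0.119, 0.25] [ 3.80982206e+00  2.15325568e+01  3.63681986e+00 -2.54444375e-14
 -7.21042631e+01 -9.38098221e+01] [ 3.80982206e+00  2.15325
[... 1990 characters left out ...]

 -4.50456842e+01  6.94921884e+01]
-7 [0.508, 0.251, 0.102] [ 4.26745401e+01  2.30510039e+01 -1.70921895e+01 -2.54444375e-14
 -4.98568066e+01 -1.39674540e+02] [ 4.26745401e+01  2.30510039e+01 -1.70921895e+01  2.54444375e-14
 -4.98568066e+01  4.03254599e+01]
-7 [0.45, -0.28, 0.2] [-1.43425060e+01  1.38646790e+01 -1.48385766e+01 -2.54444375e-14
 -6.12967444e+01 -8.26574940e+01] [-1.43425060e+01  1.38646790e+01 -1.48385766e+01  2.54444375e-14
 -6.12967444e+01  9.73425060e+01]
-7 [0.618, -0.119, 0.25] [ 3.80982206e+00  2.15325568e+01  3.63681986e+00 -2.54444375e-14
 -7.21042631e+01 -1.00809822e+02] [ 3.80982206e+00  2.15325568e+01  3.63681986e+00  2.54444375e-14
 -7.21042631e+01  7.91901779e+01]
```

```bash
python3 - <<'E'
from h import *
import pickle
env.move_straight([.2095,.5888,.42],rate=.3)
c=np.array([.508,.251]);a=np.radians(23.8);ex=np.array([np.cos(a),np.sin(a)])
t=c+ex*.07
env.goto([t[0],t[1],.42],down(23.8))
f=env.grab_frame("wrist");save(f,"c_tb");st("clock","position","tool_rot")
pickle.dump(f,open("tb.pkl","wb"))
env.goto([.476+.08,-.05,.32],down(0))
f=env.grab_frame("wrist");save(f,"c_jar");st("clock","position")
pickle.dump(f,open("jar.pkl","wb"))
E
```

```text
clock 4.5
position [0.5716 0.28   0.4197]
tool_rot [-8.99989e+01  2.53000e-02  2.38907e+01]
clock 5.85
position [ 0.5567 -0.0489  0.3204]
```

View pics/c_tb.png

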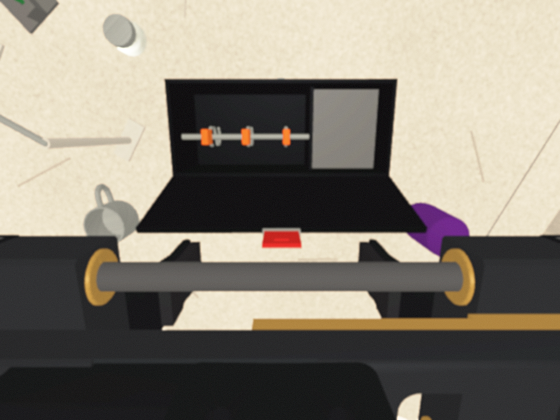

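View pics/c_jar.png

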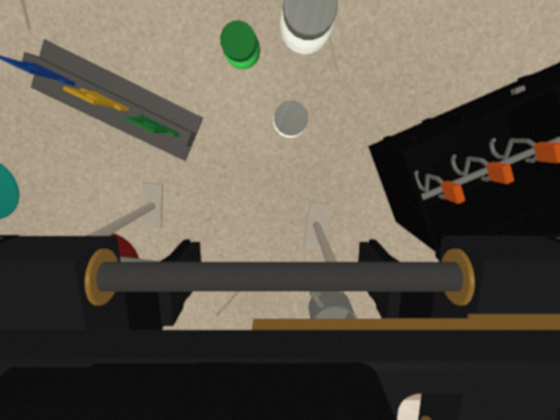

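```bash
python3 - <<'E'
from fit import *
f=pickle.load(open("tb.pkl","rb"));J=pickle.load(open("jar.pkl","rb"))
m=lambda *a:np.array(a)/1000
q=np.array([.5085,.251,np.radians(23.77)])
for P in [(-65,-155,135),(-65,155,135),(65,155,135),(65,-155,135),(10,-150,90.5),(10,45,90.5),(-60,48,70),(60,48,70),(-60,150,70),(-60,-150,0),(10,-110,128),(10,-50,128),(10,10,128)]:
    print(P,np.round(proj(f,loc(q[:2],q[2],m(*P)))[0],1))
print("jar top",onz(J,(290.5,118.5),.055))
save(f,"d_tb",(150,60,420,260),2.9)
save(J,"d_rk",(0,30,220,180),3.6)
save(J,"d_tb2",(360,60,560,250),3.1)
E
```

```text
(-65, -155, 135) [161.6  82.3]
(-65, 155, 135) [394.8  82.8]
(65, 155, 135) [386.5 180.1]
(65, -155, 135) [169.7 179.7]
(10, -150, 90.5) [179.9 139.7]
(10, 45, 90.5) [307.8 140. ]
(-60, 48, 70) [309.6  92.9]
(60, 48, 70) [307.7 171.3]
(-60, 150, 70) [376.1  93.1]
(-60, -150, 0) [192.8  97.8]
(10, -110, 128) [200.1 140.2]
(10, -50, 128) [242.7 140.3]
(10, 10, 128) [285.3 140.4]
jar top [ 0.46921989 -0.03445868  0.055     ]
```

View pics/d_tb.png

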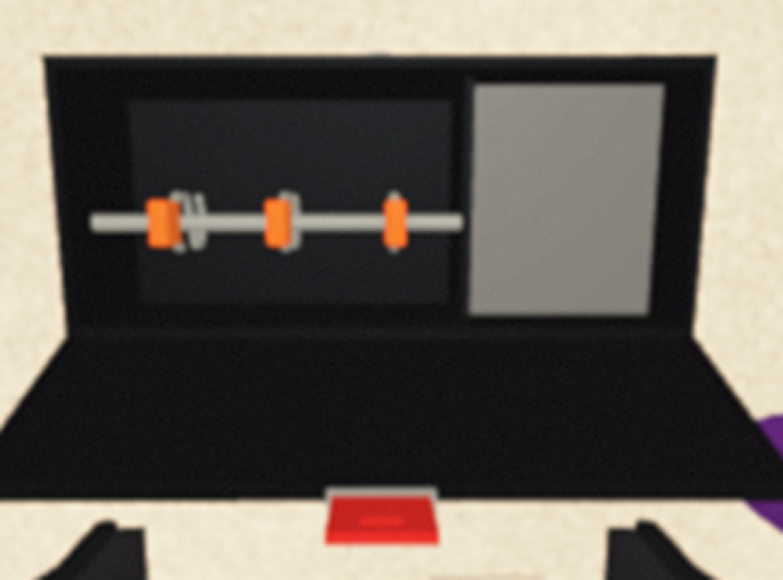

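View pics/d_rk.png

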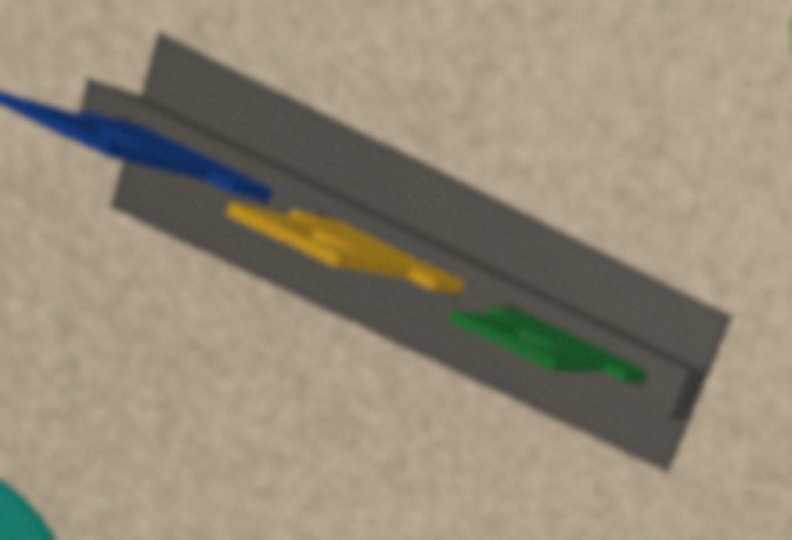

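```bash
python3 - <<'E'
from fit import *
D=pickle.load(open("d0.pkl","rb")); S,I=D["scene"],D["side"];f=pickle.load(open("tb.pkl","rb"));J=pickle.load(open("jar.pkl","rb"))
print(onz(S,(251.25,235.5),.055),onz(I,(190+218/3,180+232/3),.055))
F=env.grab_frame("side");save(F,"e_side",(180,200,320,320),4)
m=lambda *a:np.array(a)/1000
o=[(S,(283,202),m(-65,-155,135)),(S,(281.75,236.25),m(-65,-155,0)),(S,(320,240.5),m(65,-155,0)),
(S,(296.75,162.5),m(-65,155,135)),(I,(212,176.5),m(-65,155,135)),(I,(215,205.75),m(-65,155,0)),(I,(264.5,243.75),m(-65,-155,0)),(I,(292.5,229),m(65,-155,0)),(I,(292.5,198.75),m(65,-155,135))]
c=lambda u,v:(150+u/2.9,60+v/2.9)
w=[(f,c(44,57),m(-65,-155,135)),(f,c(716,57),m(-65,155,135)),(f,c(90,221),m(10,-150,90.5)),(f,c(463,221),m(10,45,90.5)),(f,c(470,82),m(-60,49,70)),(f,c(664,84),m(-60,150,70)),(f,c(468,317),m(60,49,70)),(f,c(648,317),m(60,150,70))]
for oo in (o,w,o+w):
    q,r=fit(oo,[.508,.251,.41]);print(q,np.degrees(q[2]),np.round(r,1).tolist())
# tabs on top z=.128
ti=lambda X:np.array([[np.cos(q[2]),np.sin(q[2])],[-np.sin(q[2]),np.cos(q[2])]])@(X[:2]-q[:2])
for u,v in [(154,222),(274,221),(391,222)]: # top faces approx
    X=onz(f,c(u,v),.128);print(X,ti(X))
# rack
d=lambda u,v:(u/3.6,30+v/3.6)
for u,v in [(160,35),(730,317),(668,470),(112,207)]: print(onz(J,d(u,v),0),onz(J,d(u,v),.032))
E
```

```text
[ 0.47169419 -0.03526147  0.055     ] [ 0.47413334 -0.0380662   0.055     ]
[0.50802176 0.25089038 0.41285291] 23.654729363582547 [[-0.0, -0.0], [0.4, -0.3], [0.2, 0.3], [0.8, -1.2], [-0.8, -0.1], [-0.2, 0.3], [0.0, 1.1], [0.1, 0.6], [0.2, 0.0]]
[0.50297817 0.25241461 0.41699877] 23.89226972179115 [[-1.3, -0.7], [0.8, -0.7], [1.0, 0.7], [0.5, 0.7], [0.5, 1.5], [-0.4, 0.8], [-0.7, -0.8], [-0.6, -0.8]]
[0.50377943 0.25241478 0.41926263] 24.021978980232426 [[-0.6, -0.5], [-0.2, -0.8], [-0.3, -0.4], [-0.2, -1.6], [-2.2, 0.0], [-1.5, 0.4], [-1.0, 1.0], [-1.0, 0.4], [-0.9, -0.2], [-1.6, 0.2], [0.4, -0.4], [0.9, 1.4], [0.3, 1.1], [0.2, 1.9], [-0.7, 1.1], [-0.8, -0.4], [-0.7, -0.6]]
[0.55560837 0.15646617 0.128     ] [ 0.00828057 -0.10873733]
[0.53162935 0.20945166 0.128     ] [ 0.00794809 -0.05057939]
[0.50910915 0.26146734 0.128     ] [0.00855329 0.00609885]
[ 3.62097029e-01 -3.76213937e-01 -5.55111512e-17] [ 0.3705156  -0.35447933  0.032     ]
[ 0.46625701 -0.16186673  0.        ] [ 0.46775571 -0.15437228  0.032     ]
[ 0.52828108 -0.19169903  0.        ] [ 0.52565921 -0.18222266  0.032     ]
[ 4.24438839e-01 -4.06775818e-01 -5.55111512e-17] [ 0.42871573 -0.38301083  0.032     ]
```

View pics/e_side.png

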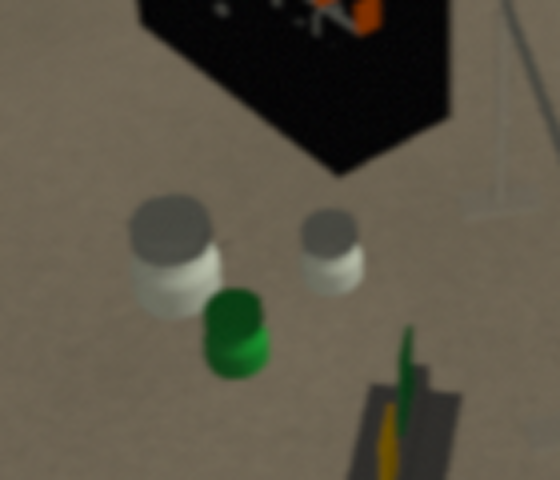

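```bash
cat >> h.py <<'E'
TB=np.array([.505,.252]);TY=23.9
def tb(x,y,z):
    a=np.radians(TY);return [TB[0]+np.cos(a)*x-np.sin(a)*y,TB[1]+np.sin(a)*x+np.cos(a)*y,z]
E
python3 - <<'E'
from h import *
env.goto([.4715,-.036,.14],down(0))
b=env.move_straight([.4715,-.036,.019],rate=.15,force_limit=15)
print(b);st("position","opening")
env.gripper_to(0.0,25)
st("opening","force","clock")
env.move_straight([.4715,-.036,.36],rate=.3)
F=env.grab_frame("side");save(F,"f_side",(180,100,360,260),4)
s=st("opening","force")
E
```

```text
False
position [ 0.4726 -0.0358  0.0198]
opening 1.0017
opening 0.5552
force [-0.3364  0.6495  2.7775]
clock 8.425
opening 0.5554
force [ 0.3567 -0.4037 -2.3379]
```

View pics/f_side.png

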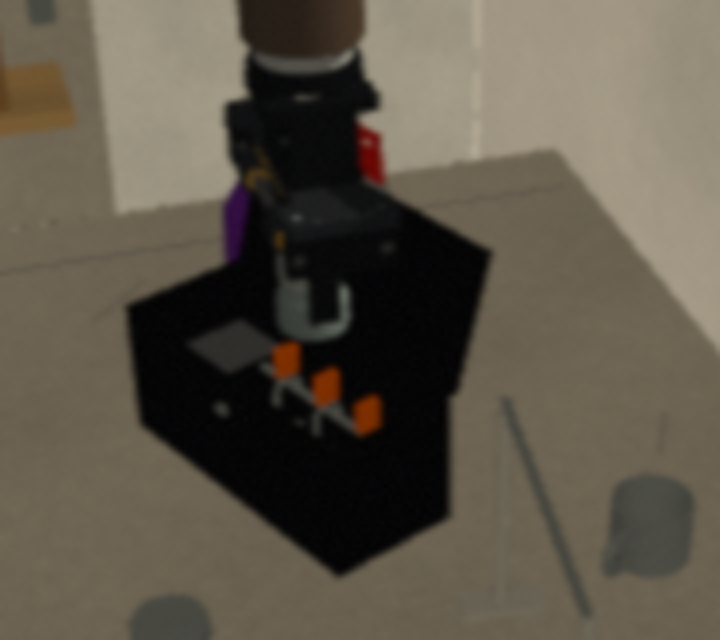

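```bash
python3 - <<'E'
from h import *
env.goto(tb(-.004,.099,.36),down(TY))
env.move_straight(tb(-.004,.099,.12),rate=.2,force_limit=15)
b=env.move_straight(tb(-.004,.099,.084),rate=.05,force_limit=4)
print(b);st("position","force","clock")
env.gripper_to(.70); st("opening","force")
env.move_straight(tb(-.004,.099,.25),rate=.2)
env.move_straight(tb(.06,.04,.40),rate=.3)
env.goto(tb(.07,-.02,.40),down(TY))
F=env.grab_frame("wrist");save(F,"g_w");st("clock")
E
```

```text
True
position [0.4609 0.3405 0.0885]
force [-0.2738 -0.9665  1.9175]
clock 13.1167
opening 0.6958
force [-0.173  -0.3787  0.6412]
clock 15.7667
```

View pics/g_w.png

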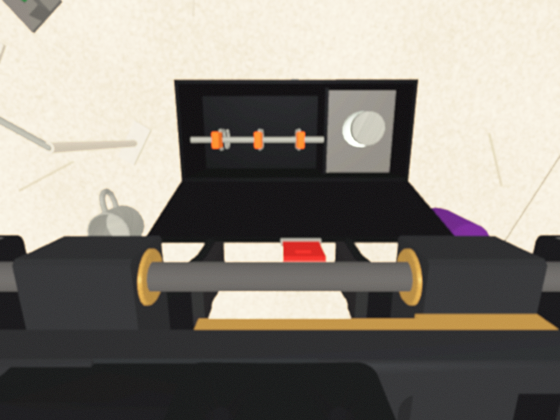

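```bash
python3 - <<'E'
from fit import *
D=pickle.load(open("d0.pkl","rb")); S,I=D["scene"],D["side"];J=pickle.load(open("jar.pkl","rb"))
a=np.radians(-25.9)
R=np.array([[np.cos(a),np.sin(a)],[-np.sin(a),np.cos(a)]])
c=np.array([.449,-.2833])
for n,s,w in [("g",(277,306),None),("y",(263,366),None),("b",(248,431),None)]:
    X=onz(I,(190+s[0]/3,180+s[1]/3),.096); print(n,np.round(R@(X[:2]-c),4))
F=env.grab_frame("side");save(F,"h_side",(240,260,320,380),5)
F=env.grab_frame("scene");save(F,"h_scene",(130,240,250,320),6)
E
```

```text
g [0.0015 0.0918]
y [0.001  0.0148]
b [ 0.0007 -0.0607]
```

View pics/h_side.png

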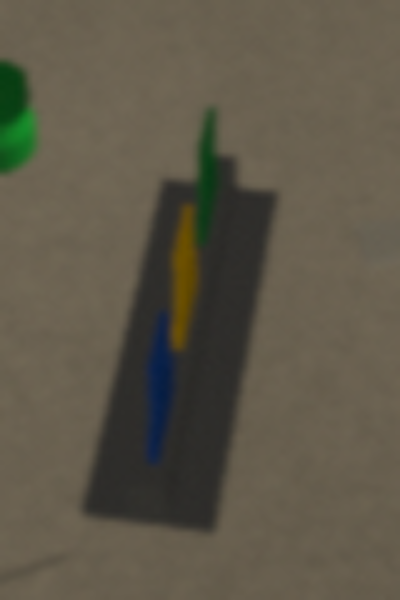

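View pics/h_scene.png

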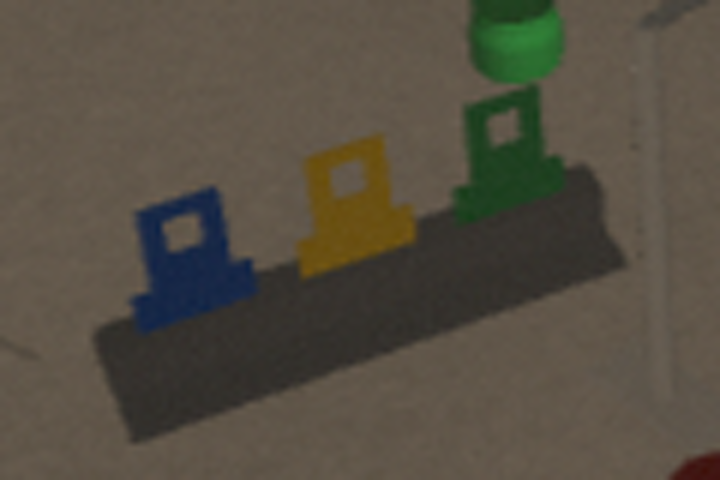

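```bash
python3 - <<'E'
from h import *
env.gripper_to(.42)
P=np.array([.558,.156])
env.move_straight([P[0],P[1],.25],Rm(down(TY)) if 0 else down(TY),rate=.25)
env.move_straight([P[0],P[1],.15],rate=.15,force_limit=8)
f=env.grab_frame("wrist");save(f,"i_w",(160,120,400,300),3.3);s=st("position","clock","opening")
a=np.radians(TY)
for dx in(0,):
  T=np.array([P[0],P[1],.128]);print(proj(f,T), proj(f,s["position"]))
  ex=np.array([np.cos(a),np.sin(a),0]);ey=np.array([-np.sin(a),np.cos(a),0])
  print(proj(f,[T+ex*i*.011+ey*j*.005 for i in(-1,1) for j in (-1,1)]))
E
```

```text
position [0.559  0.1566 0.1515]
clock 18.3583
opening 0.4165
[[277.86594323 244.11764085]] [[277.95026592 260.62496957]]
[[269.72249408 227.19290841]
 [285.99996267 227.20604069]
 [269.95438915 260.56670892]
 [285.78655819 260.57925145]]
```

View pics/i_w.png

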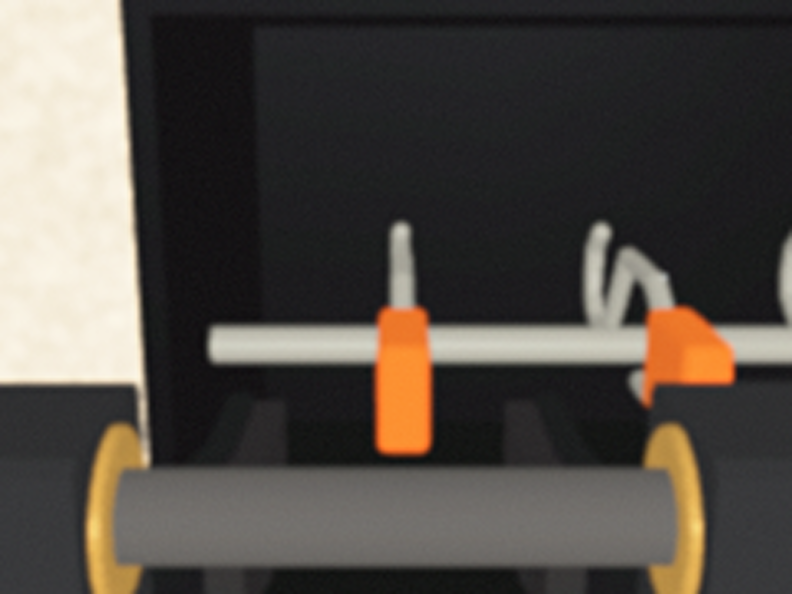

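```bash
cat >> h.py <<'E'
TB=np.array([.5030,.2524])
E
python3 - <<'E'
from h import *
P=np.array([.5555,.157])
env.move_straight([P[0],P[1],.15])
b=env.move_straight([P[0],P[1],.102],rate=.08,force_limit=6);print(b)
env.gripper_to(0,40);s=st("position","force","opening")
p=s["position"];a=np.radians(TY);ex=np.array([np.cos(a),np.sin(a),0])
p=np.array([P[0],P[1],.102])
b=env.move_straight(p+[0,0,.030],rate=.08,force_limit=10);print("lift",b);st("force")
b=env.move_straight(p+[0,0,.030]-ex*.037,rate=.08,force_limit=10);print("out",b);st("force")
if not b:
    b=env.move_straight(p+[0,0,.18]-ex*.037,rate=.15,force_limit=10);print("up",b)
s=st("force","opening","clock","position")
f=env.grab_frame("side");save(f,"j_s",(180,60,340,260),3)
f=env.grab_frame("scene");save(f,"j_c",(240,80,400,240),4)
f=env.grab_frame("wrist");save(f,"j_w",(160,120,400,300),3.3)
E
```

```text
False
position [0.5556 0.1571 0.1022]
force [ 0.4881 -0.2748  0.835 ]
opening 0.1096
lift False
force [-0.1832 -0.5231 -1.1602]
out False
force [ 0.482   0.7575 -0.2952]
up False
force [ 0.4167  0.3501 -0.9563]
opening 0.113
clock 22.225
position [0.5212 0.1418 0.2809]
```

View pics/j_s.png

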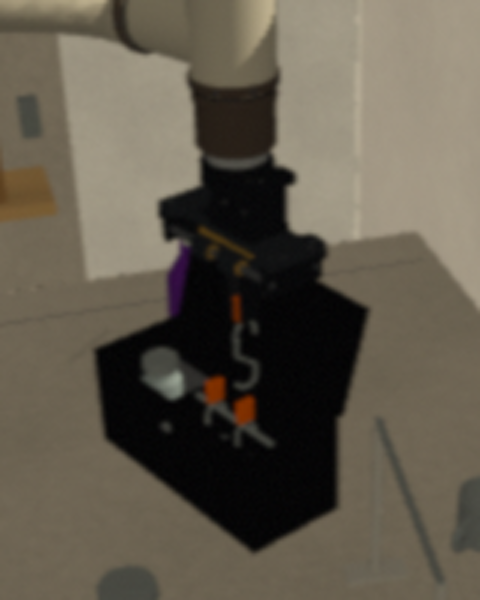

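View pics/j_c.png

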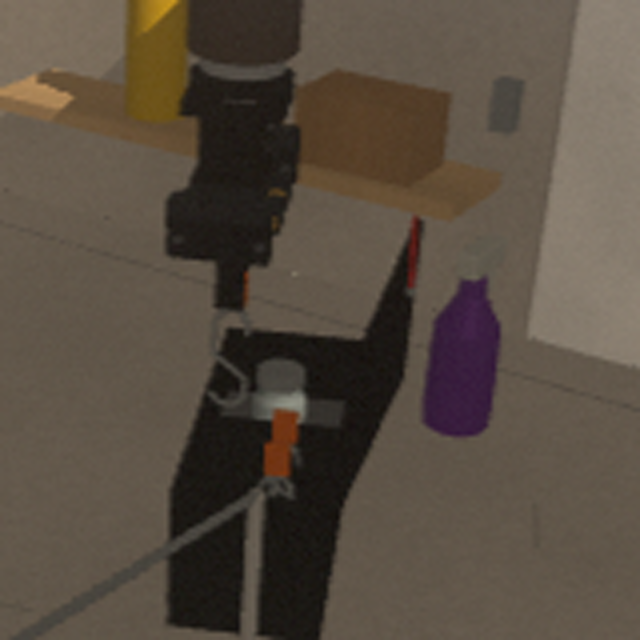

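View pics/j_w.png

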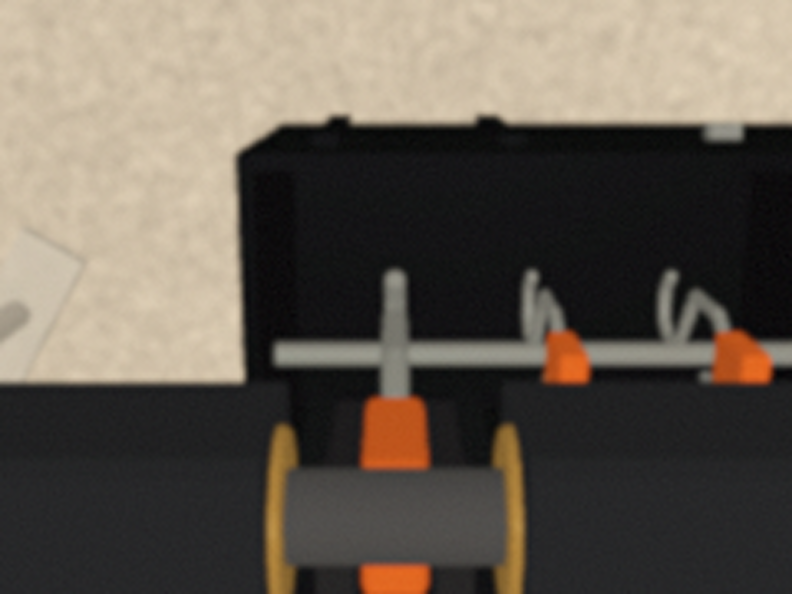

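```bash
python3 - <<'E'
from h import *
f=env.grab_frame("wrist");s=env.read_state();R=Rm(s["tool_rot"]);p=s["position"]
def hk(x,z,y=0): return p+R@np.array([x/1000,(89-z)/1000,y/1000])
for P in [(-15.5,8),(-13,10.5),(-15.5,44),(-15.5,72),(-11,85),(-11,115),(11,115),(11,85)]: 
    uv=proj(f,hk(*P))[0]; print(P,np.round(uv,1),np.round((uv-[160,120])*3.3,0))
E
```

```text
(-15.5, 8) [278.4 202.3] [391. 272.]
(-13, 10.5) [278.4 206.1] [391. 284.]
(-15.5, 44) [278.2 213.4] [390. 308.]
(-15.5, 72) [278.1 225. ] [390. 346.]
(-11, 85) [278.  239.3] [389. 394.]
(-11, 115) [277.8 260.4] [389. 463.]
(11, 115) [277.8 303.2] [389. 604.]
(11, 85) [278.  275.8] [389. 514.]
```

```bash
cat >> h.py <<'E'
RC=np.array([.4470,-.2838]);RY=-25.9
def fr(c,yaw,x,y,z):
    a=np.radians(yaw);return np.array([c[0]+np.cos(a)*x-np.sin(a)*y,c[1]+np.sin(a)*x+np.cos(a)*y,z])
def inv(c,yaw,X):
    a=np.radians(yaw);d=np.array(X)[:2]-c;return np.array([np.cos(a)*d[0]+np.sin(a)*d[1],-np.sin(a)*d[0]+np.cos(a)*d[1]])
E
python3 - <<'E'
from h import *
import pickle
env.move_straight([.5212,.1418,.37],rate=.25)
env.goto(fr(RC,RY,.09,.03,.34),down(RY))
env.dwell(.3)
f=env.grab_frame("wrist");save(f,"k_w");st("clock","position","opening")
pickle.dump(f,open("rk.pkl","wb"))
E
```

```text
clock 24.8917
position [ 0.5413 -0.2956  0.3401]
opening 0.1125
```

View pics/k_w.png

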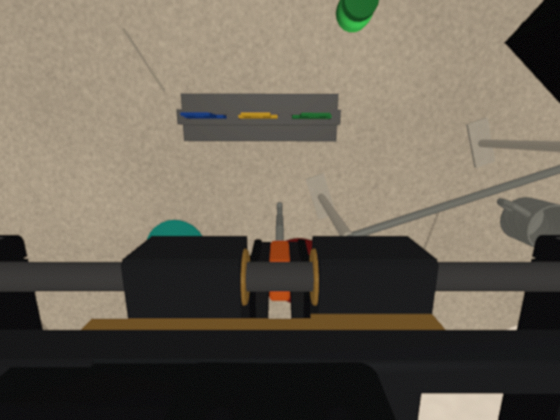

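```bash
python3 - <<'E'
from fit import *
f=pickle.load(open("rk.pkl","rb"));save(f,"k_c",(170,80,350,150),4.4)
for n,y in(("b",-75),("y",0),("g",75)):
  for P in [(0,y-18,96),(0,y+18,96),(0,y-27,52),(0,y+27,52)]:
    print(n,P,np.round((proj(f,fr(RC,RY,*(np.array(P)/1000)))[0]-[170,80])*4.4))
for P in [(-35,-118,0),(-35,118,0),(35,118,0),(35,-118,0),(35,-118,10),(35,118,10)]: print(P,np.round((proj(f,fr(RC,RY,*(np.array(P)/1000)))[0]-[170,80])*4.4))
E
```

```text
b (0, -93, 96) [ 44. 156.]
b (0, -57, 96) [172. 156.]
b (0, -102, 52) [ 58. 164.]
b (0, -48, 52) [231. 164.]
y (0, -18, 96) [310. 156.]
y (0, 18, 96) [438. 157.]
y (0, -27, 52) [298. 164.]
y (0, 27, 52) [471. 165.]
g (0, 57, 96) [577. 157.]
g (0, 93, 96) [705. 157.]
g (0, 48, 52) [538. 165.]
g (0, 102, 52) [711. 165.]
(-35, -118, 0) [49. 65.]
(-35, 118, 0) [738.  66.]
(35, 118, 0) [728. 276.]
(35, -118, 0) [ 64. 275.]
(35, -118, 10) [ 56. 275.]
(35, 118, 10) [733. 276.]
```

View pics/k_c.png

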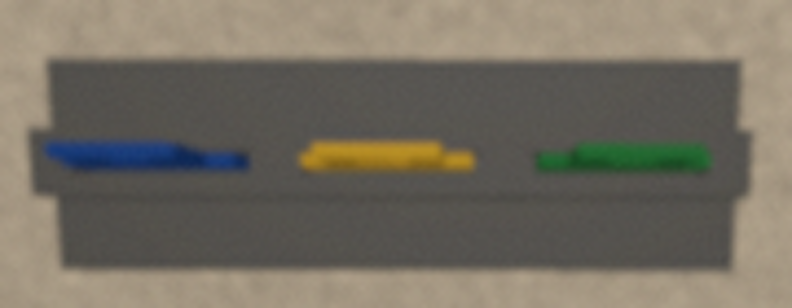

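```bash
cat >> h.py <<'E'
RC=np.array([.4453,-.2826])
E
python3 - <<'E'
from h import *
y=.0755
env.goto(fr(RC,RY,.032,y,.29),down(RY))
b=env.move_straight(fr(RC,RY,.032,y,.163),rate=.12,force_limit=5);print(b)
env.dwell(.2);s=st("position","force","clock")
f=env.grab_frame("wrist");save(f,"l_w",(160,120,400,300),3.3)
R=Rm(s["tool_rot"]);p=s["position"]
print(np.round((proj(f,[fr(RC,RY,0,.075+d,.096) for d in(-.018,.018)])-[160,120])*3.3))
print(inv(RC,RY,p))
f=env.grab_frame("scene");save(f,"l_c",(150,200,290,320),5.5)
f=env.grab_frame("side");save(f,"l_s",(230,220,350,340),5)
E
```

```text
False
position [ 0.5074 -0.2287  0.1637]
force [ 0.3402 -1.2872 -0.2207]
clock 26.75
[[312. 210.]
 [473. 210.]]
[0.03233704 0.07558017]
```

View pics/l_w.png

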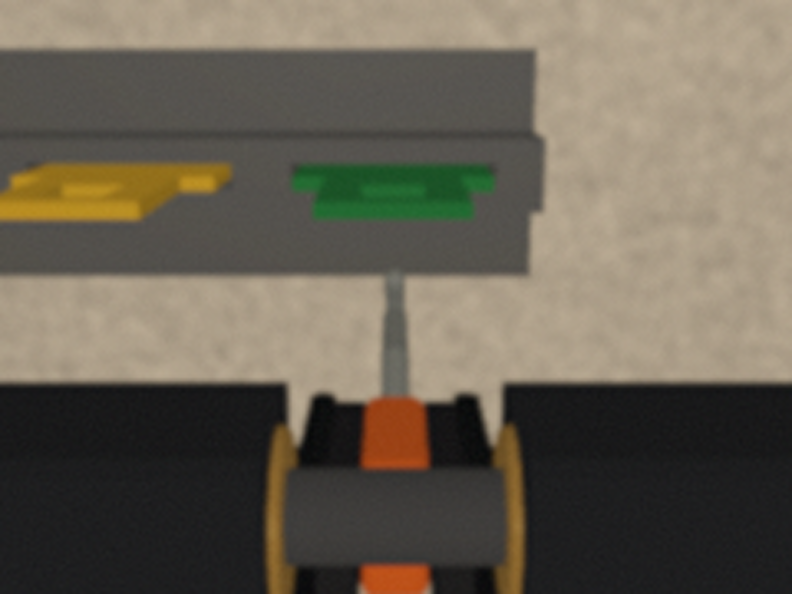

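View pics/l_c.png

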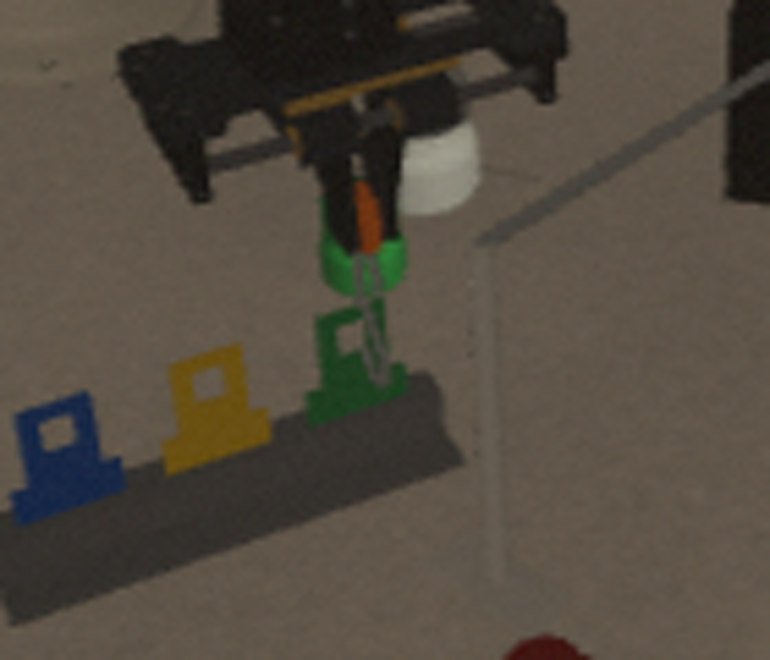

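View pics/l_s.png

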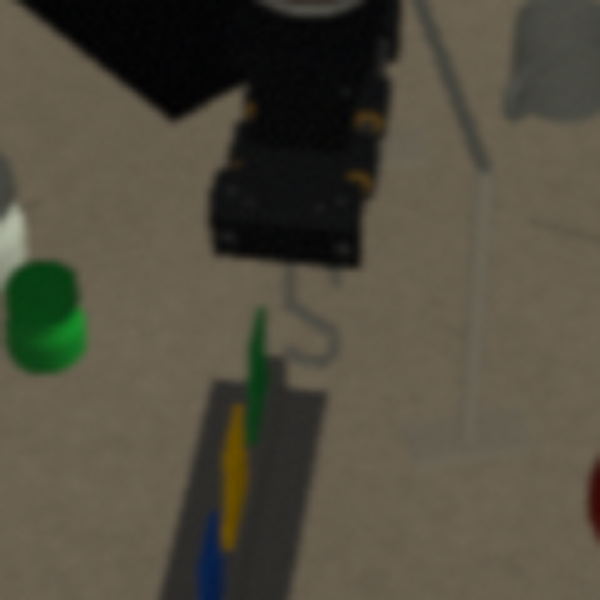

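```bash
python3 - <<'E'
from h import *
b=env.move_straight(fr(RC,RY,.003,.0755,.163),rate=.06,force_limit=3);print(b)
s=st("position","force","clock");print(inv(RC,RY,s["position"]))
f=env.grab_frame("wrist");save(f,"m_w",(160,120,400,300),3.3)
f=env.grab_frame("scene");save(f,"m_c",(150,200,290,320),5.5)
f=env.grab_frame("side");save(f,"m_s",(230,220,350,340),5)
E
```

```text
False
position [ 0.4811 -0.216   0.1633]
force [-0.3669 -0.4012 -0.4051]
clock 27.5333
[0.00310032 0.07559372]
```

View pics/m_w.png

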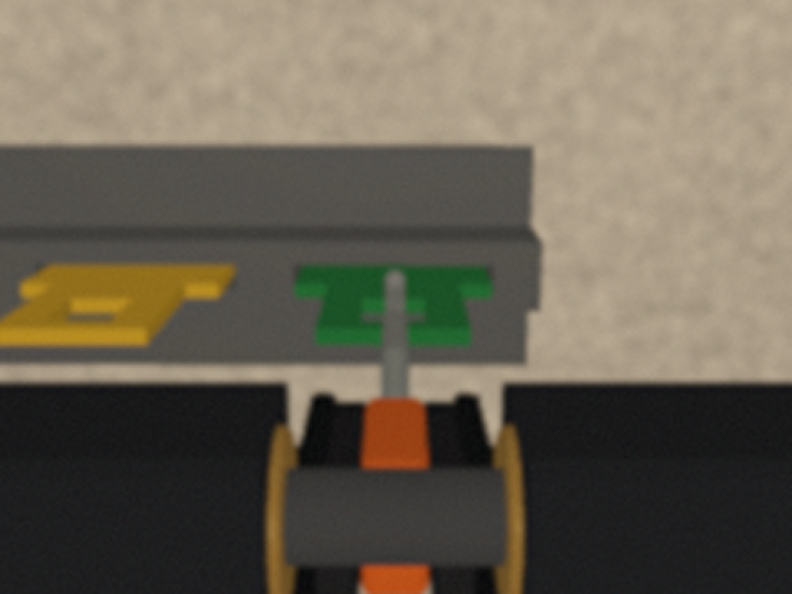

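View pics/m_c.png

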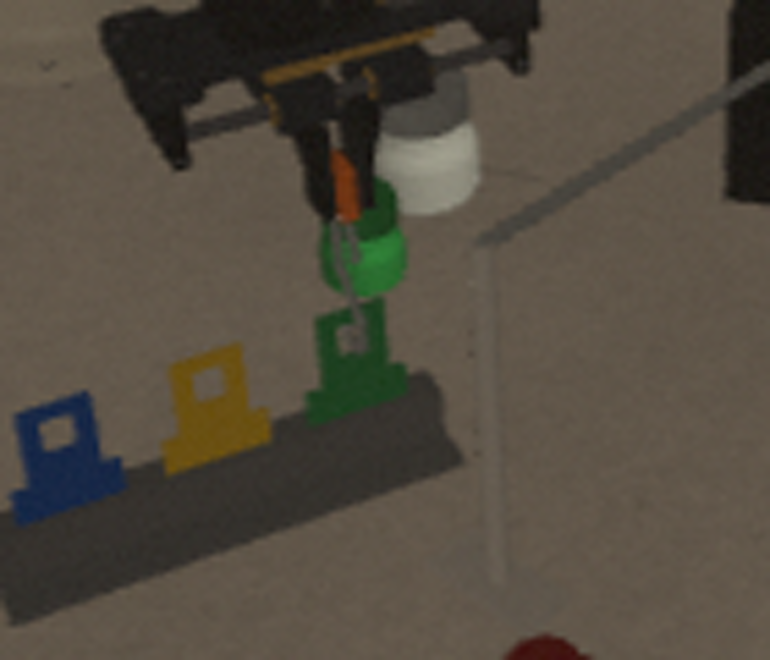

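View pics/m_s.png

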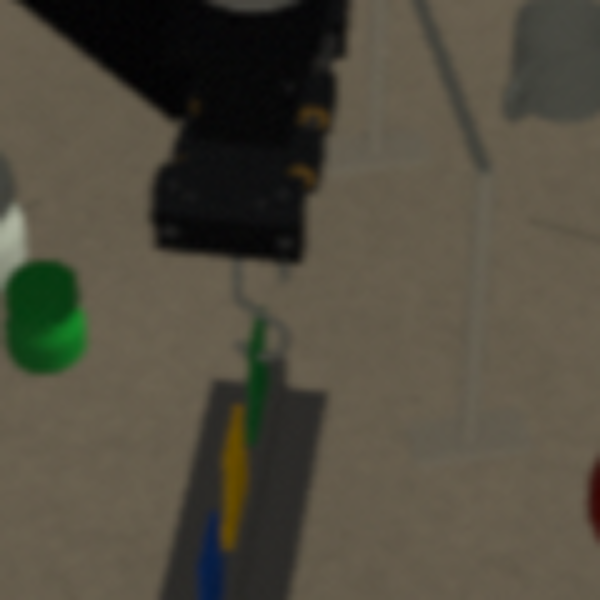

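```bash
cat >> h.py <<'E'
LC=np.array([.618,-.119]);LY=-6.9
E
python3 - <<'E'
from h import *
import pickle
b=env.move_straight(fr(RC,RY,.003,.0755,.31),rate=.12,force_limit=8);print(b)
st("force","opening")
env.move_straight(fr(RC,RY,.003,.0755,.44),rate=.2)
t=fr(LC,LY,.06,0,.43)
env.goto(t,down(LY));env.dwell(.3)
f=env.grab_frame("wrist");save(f,"n_w");pickle.dump(f,open("rail.pkl","wb"));st("clock","force","position")
print(proj(f,[fr(LC,LY,0,y,.21) for y in (-.13,0,.13)]))
F=env.grab_frame("side");save(F,"n_s",(230,60,420,260),3)
E
```

```text
False
force [ 0.7979 -0.4584  0.0129]
opening 0.1138
clock 31.0833
force [-0.4932  1.22   -0.2519]
position [ 0.6768 -0.1268  0.4311]
[[170.79407026 141.37251569]
 [279.90412301 141.26967292]
 [389.04027213 141.16680554]]
```

View pics/n_w.png

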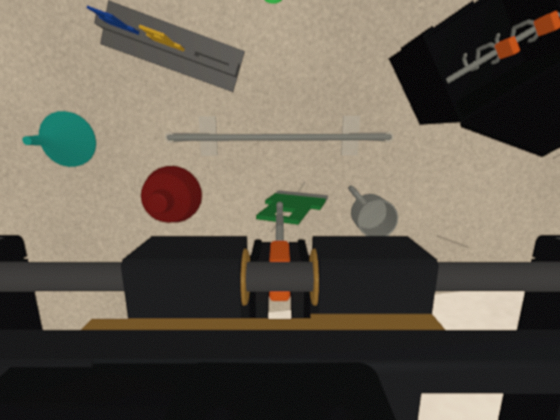

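View pics/n_s.png

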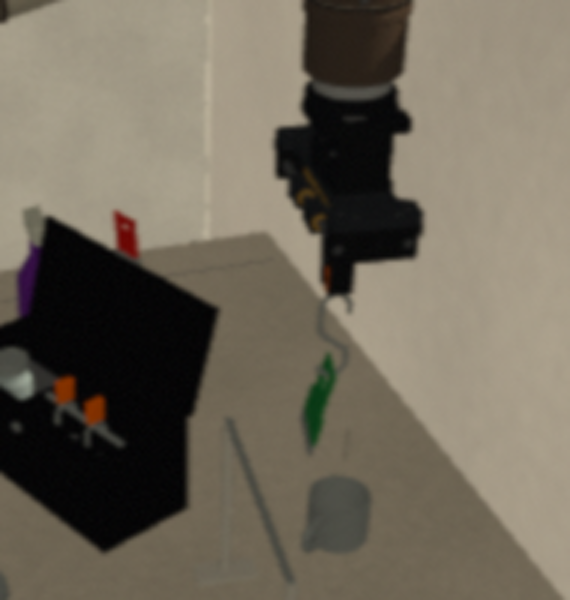

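```bash
cat >> h.py <<'E'
LC=np.array([.6125,-.1184])
def hang(y,dx=0.0,dz=0.0):
    env.goto(fr(LC,LY,-.045,y,.42),down(LY))
    b=env.move_straight(fr(LC,LY,-.045,y,.248+dz),rate=.15,force_limit=8)
    if b: print("stop1");return st("position","force")
    env.dwell(.3)
    b=env.move_straight(fr(LC,LY,dx,y,.248+dz),rate=.06,force_limit=5)
    if b: print("stop2");return st("position","force")
    b=env.move_straight(fr(LC,LY,dx,y,.2195+dz),rate=.05,force_limit=4)
    print("seated",b);return st("position","force","clock")
E
python3 - <<'E'
from h import *
hang(.075)
f=env.grab_frame("side");save(f,"o_s",(250,100,390,300),3)
f=env.grab_frame("scene");save(f,"o_c",(210,120,350,270),4)
f=env.grab_frame("wrist");save(f,"o_w",(160,120,400,300),3.3)
E
```

```text
seated True
position [ 0.6216 -0.0441  0.2216]
force [ 2.2522 -1.2398  1.104 ]
clock 34.75
```

View pics/o_s.png

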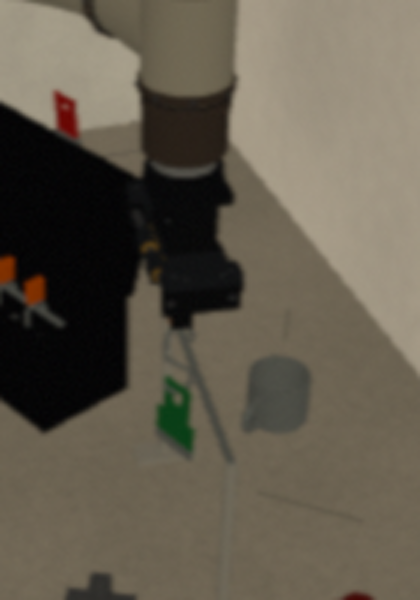

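View pics/o_c.png

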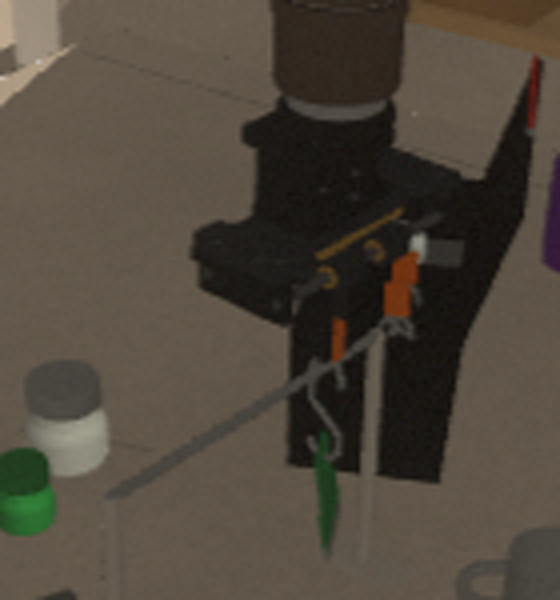

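View pics/o_w.png

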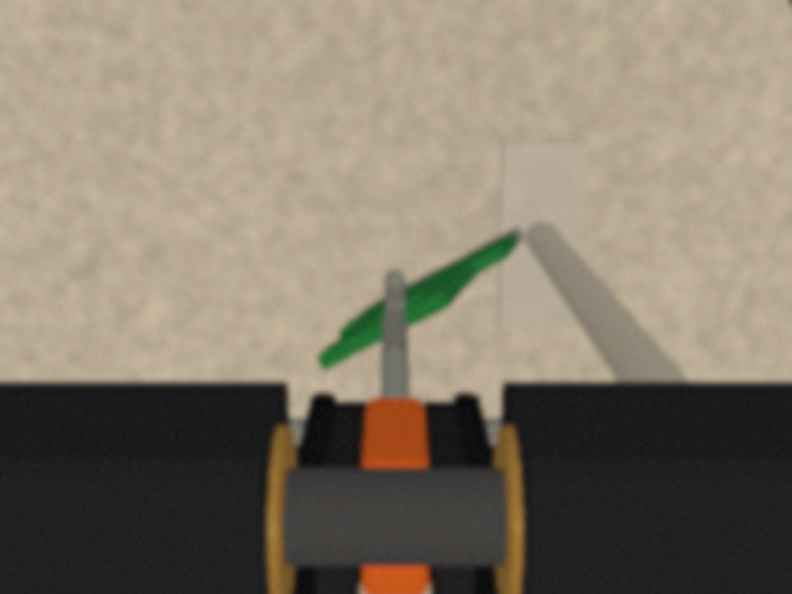

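```bash
python3 - <<'E'
from h import *
env.gripper_to(.42);s=st("force")
p=s["position"]
env.move_straight(p+[0,0,.06],rate=.08)
env.dwell(.3)
f=env.grab_frame("side");save(f,"p_s",(250,100,390,300),3)
f=env.grab_frame("scene");save(f,"p_c",(210,120,350,270),4)
env.move_straight(p+[0,0,.2],rate=.2)
# go to toolbox hook 2
P=[.5316,.2100]
env.goto([P[0],P[1],.40],down(TY))
env.move_straight([P[0],P[1],.15],rate=.2,force_limit=8)
f=env.grab_frame("wrist");save(f,"p_w",(160,120,400,300),3.3);st("clock","position")
E
```

```text
force [0.3695 0.3061 0.0387]
clock 40.3167
position [0.5323 0.2103 0.1512]
```

View pics/p_c.png

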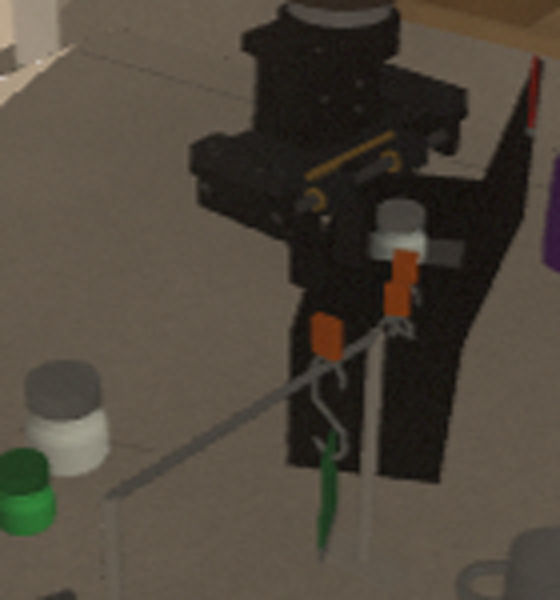

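View pics/p_w.png

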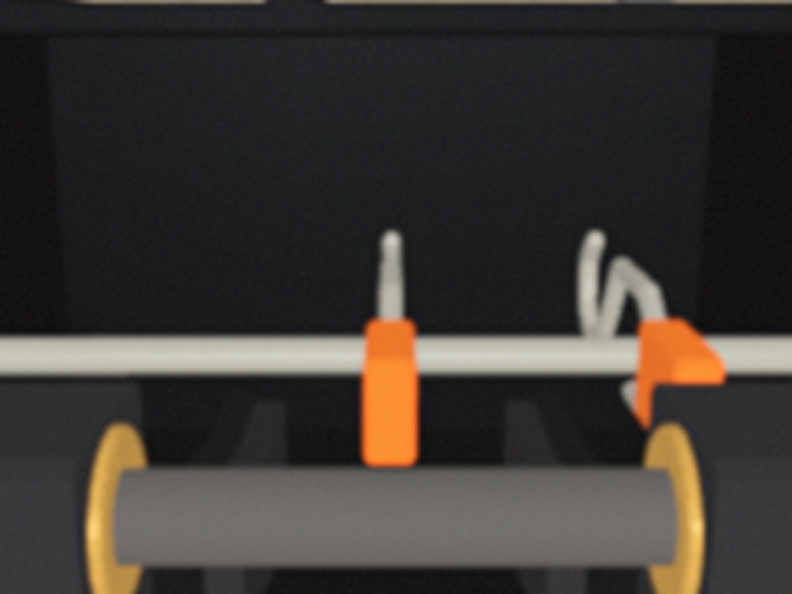

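```bash
cat >> h.py <<'E'
def take(P):
    P=np.array(P);a=np.radians(TY);ex=np.array([np.cos(a),np.sin(a),0])
    env.move_straight([P[0],P[1],.15])
    b=env.move_straight([P[0],P[1],.102],rate=.08,force_limit=6)
    env.gripper_to(0,40)
    p=np.array([P[0],P[1],.102])
    b1=env.move_straight(p+[0,0,.030],rate=.08,force_limit=10)
    b2=env.move_straight(p+[0,0,.030]-ex*.037,rate=.08,force_limit=10)
    b3=env.move_straight(p+[0,0,.27]-ex*.037,rate=.2,force_limit=10) if not b2 else None
    print(b,b1,b2,b3);return st("force","opening","clock")
def torack(y):
    env.goto(fr(RC,RY,.032,y,.30),down(RY))
    b=env.move_straight(fr(RC,RY,.032,y,.163),rate=.12,force_limit=5);print(b)
    env.dwell(.2);s=st("clock")
    print(inv(RC,RY,s["position"]))
def pics(n,c=(150,200,290,320),sd=(230,220,350,340)):
    f=env.grab_frame("wrist");save(f,n+"_w",(160,120,400,300),3.3)
    f=env.grab_frame("scene");save(f,n+"_c",c,5)
    f=env.grab_frame("side");save(f,n+"_s",sd,5)
E
python3 - <<'E'
from h import *
a=np.radians(TY)
take([.5323-.0007+.0003,.2103-.0003-.0007])
f=env.grab_frame("wrist");save(f,"q0_w",(160,120,400,300),3.3)
torack(.0003)
pics("q")
E
```

```text
False False False False
force [-0.5196  0.3948 -0.4097]
opening 0.1114
clock 44.3917
False
clock 47.7417
[0.03231593 0.00032806]
```

View pics/q_w.png

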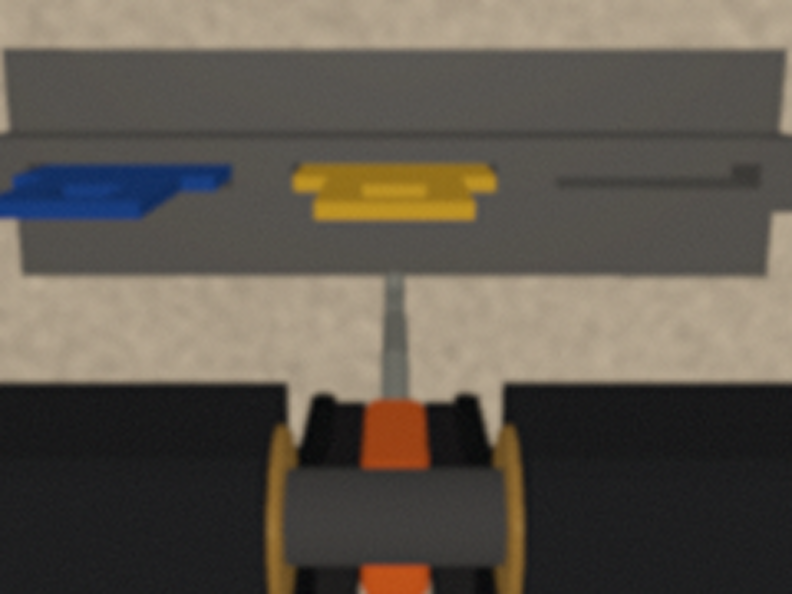

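View pics/q_c.png

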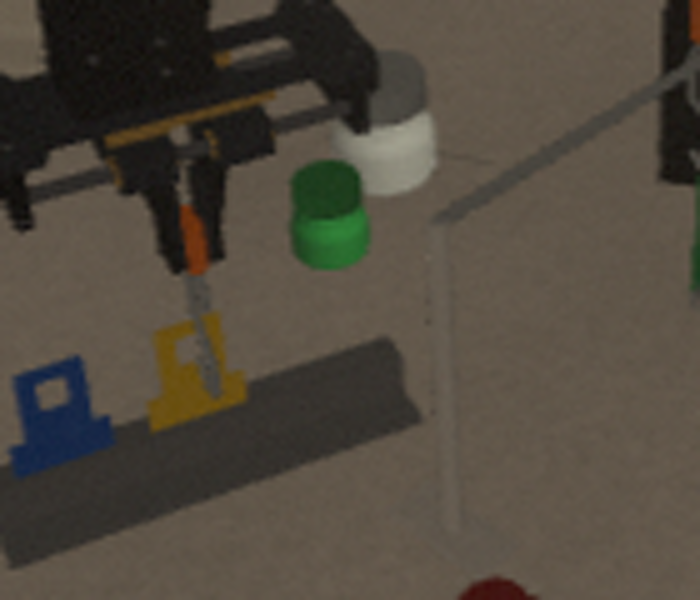

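Yellow handle spans columns 314–476 (mid 395), hook at 395: aligned. Insert, lift and check.

```bash
python3 - <<'E'
from h import *
y=.0003
b=env.move_straight(fr(RC,RY,.003,y,.163),rate=.06,force_limit=3);print(b)
if not b:
    b=env.move_straight(fr(RC,RY,.003,y,.30),rate=.12,force_limit=8);print(b)
    st("force","opening")
    f=env.grab_frame("scene");save(f,"r_c",(130,130,290,290),4)
    f=env.grab_frame("wrist");save(f,"r_w",(160,120,400,300),3.3)
E
```

```text
False
False
force [ 0.2723  0.198  -1.4176]
opening 0.1088
```

View pics/r_c.png

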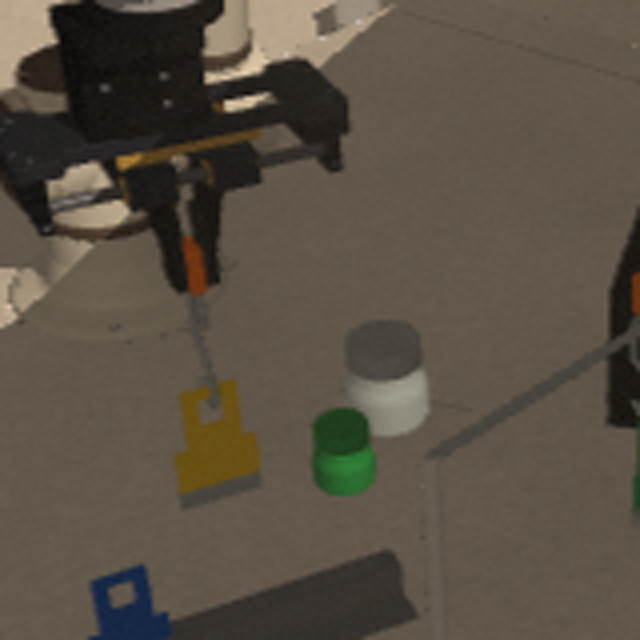

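View pics/r_w.png

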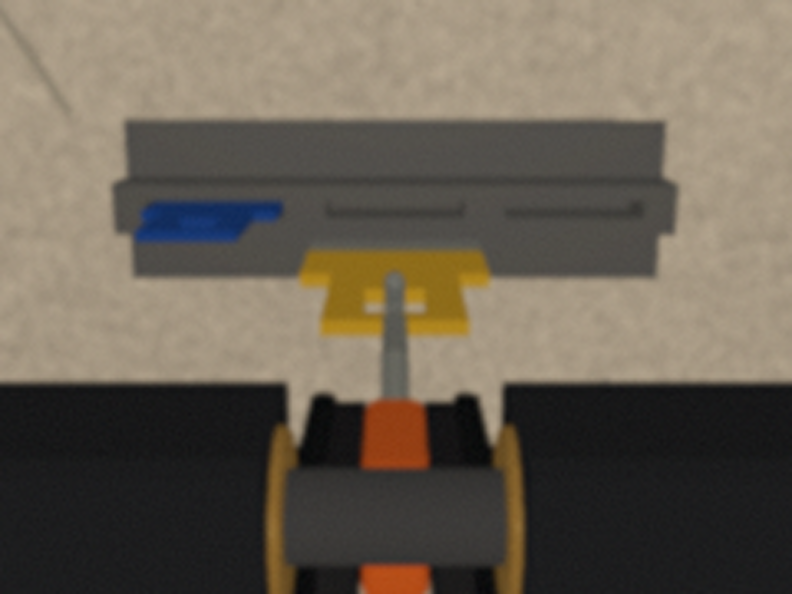

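```bash
python3 - <<'E'
from h import *
p=env.read_state()["position"]
env.move_straight([p[0],p[1],.40],rate=.2)
env.move_straight(fr(LC,LY,-.045,0,.42),down(LY),rate=.2)
hang(0)
pics("s",(200,160,330,290),(270,180,390,300))
E
```

```text
seated True
position [ 0.6124 -0.1185  0.2216]
force [ 2.2483 -0.4462  2.1846]
clock 55.0333
```

View pics/s_c.png

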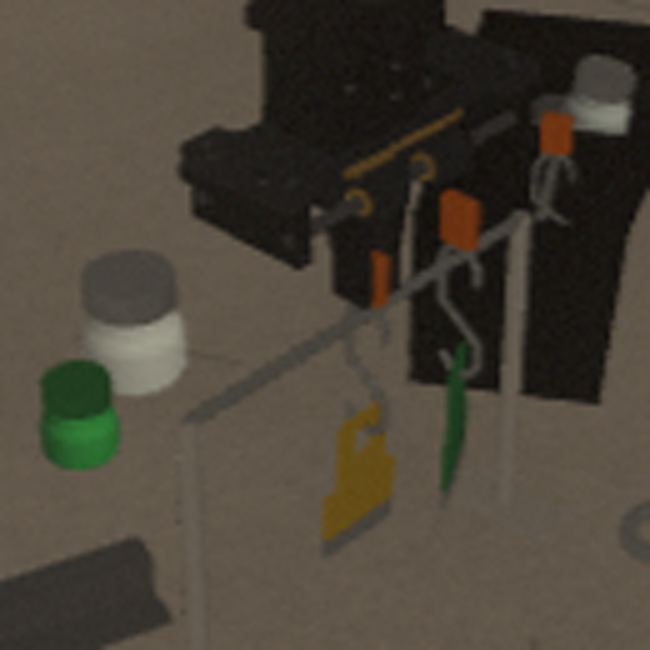

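View pics/s_s.png

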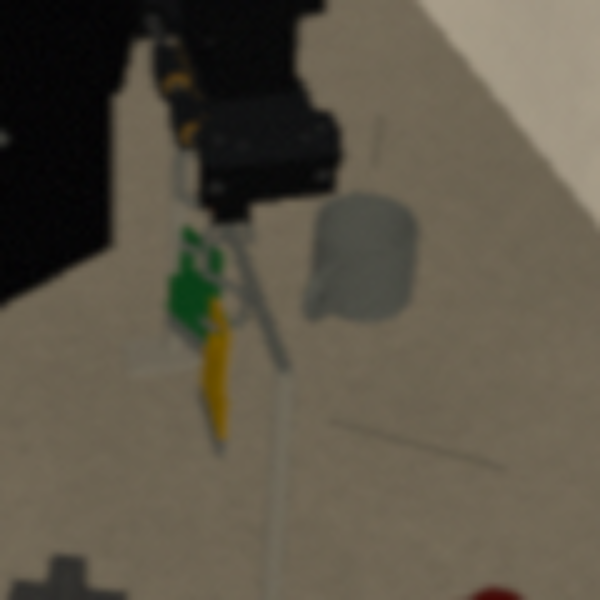

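```bash
python3 - <<'E'
from h import *
env.gripper_to(.42);s=st("force");p=s["position"]
env.move_straight(p+[0,0,.06],rate=.08)
env.move_straight(p+[0,0,.2],rate=.25)
f=env.grab_frame("scene");save(f,"t_c",(200,120,360,280),4)
P=[.5094,.2613]
env.goto([P[0],P[1],.40],down(TY))
env.move_straight([P[0],P[1],.15],rate=.2,force_limit=8)
f=env.grab_frame("wrist");save(f,"t_w",(160,120,400,300),3.3);st("clock","position")
E
```

```text
force [ 0.0705 -0.0762  0.4727]
clock 60.5167
position [0.51   0.2617 0.1512]
```

View pics/t_c.png

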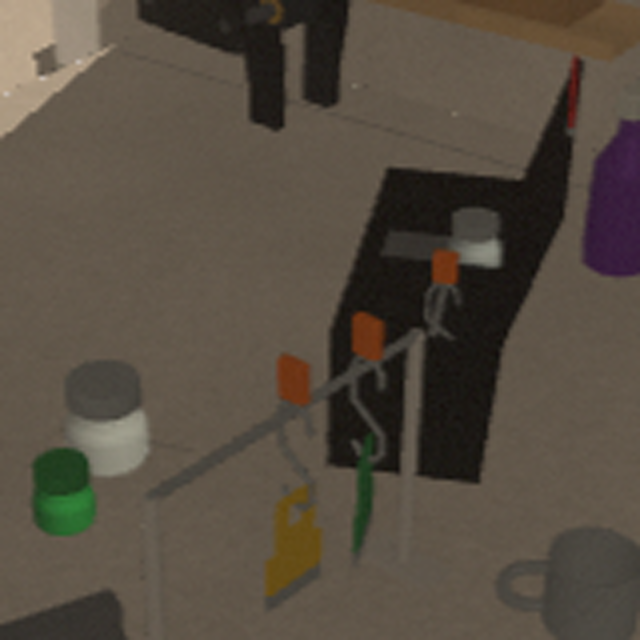

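View pics/t_w.png

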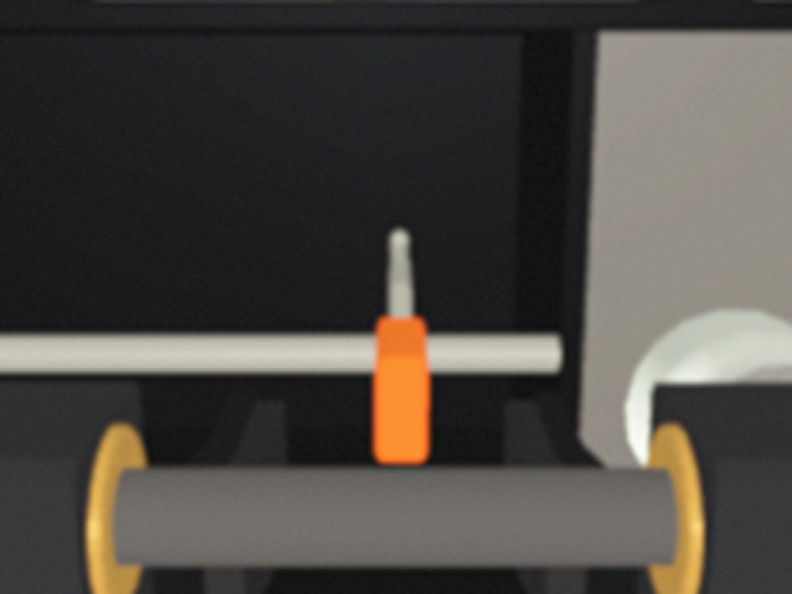

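```bash
python3 - <<'E'
from h import *
take([.5100-.0004,.2617+.0007])
torack(-.0747)
pics("u",(130,200,270,320))
f=env.grab_frame("scene");save(f,"u_j",(270,140,370,220),6)
E
```

```text
False False False False
force [ 0.5607 -0.928  -0.5796]
opening 0.1138
clock 64.5833
False
clock 68.2833
[ 0.03227607 -0.07468549]
```

View pics/u_w.png

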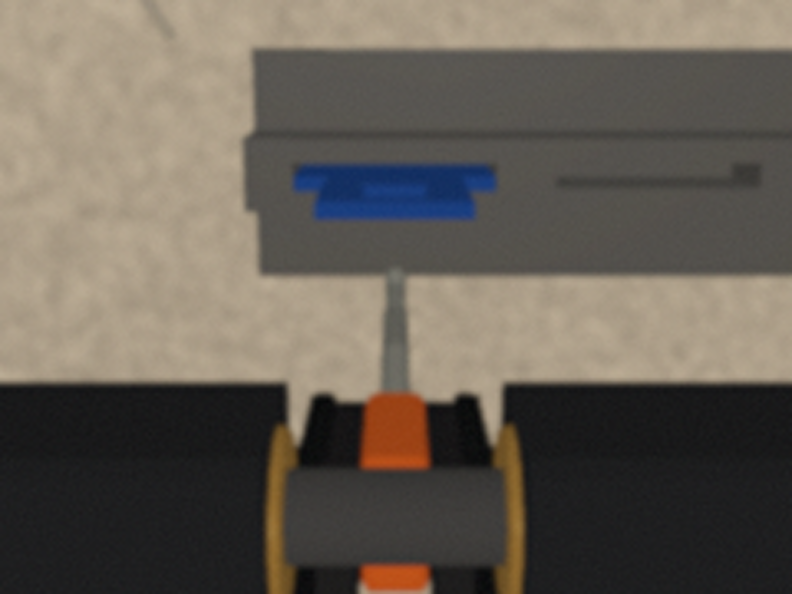

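View pics/u_c.png

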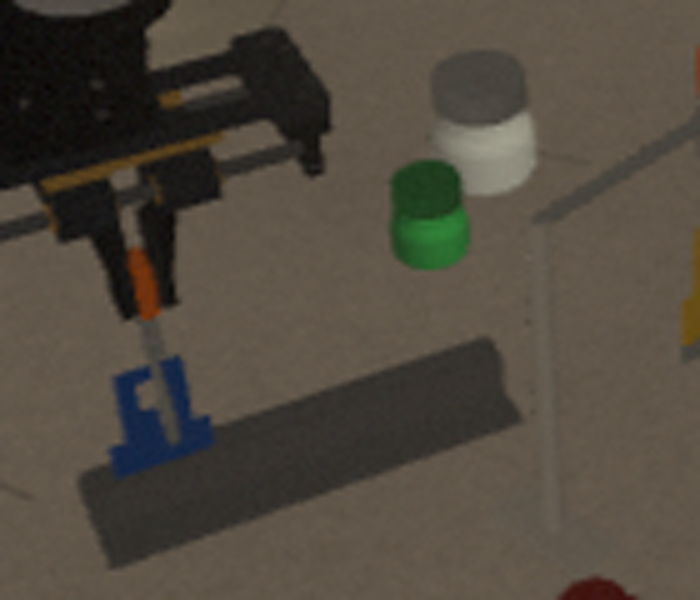

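View pics/u_j.png

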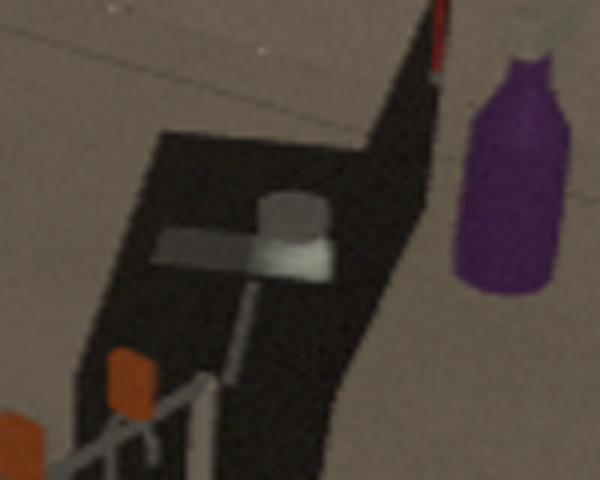

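```bash
python3 - <<'E'
from h import *
y=-.0747
b=env.move_straight(fr(RC,RY,.003,y,.163),rate=.06,force_limit=3);print(b)
if not b:
    b=env.move_straight(fr(RC,RY,.003,y,.40),rate=.15,force_limit=8);print(b)
    st("force","opening")
    f=env.grab_frame("wrist");save(f,"v_w",(160,120,400,300),3.3)
E
```

```text
False
False
force [-0.0539  0.0341 -1.1214]
opening 0.1149
```

View pics/v_w.png

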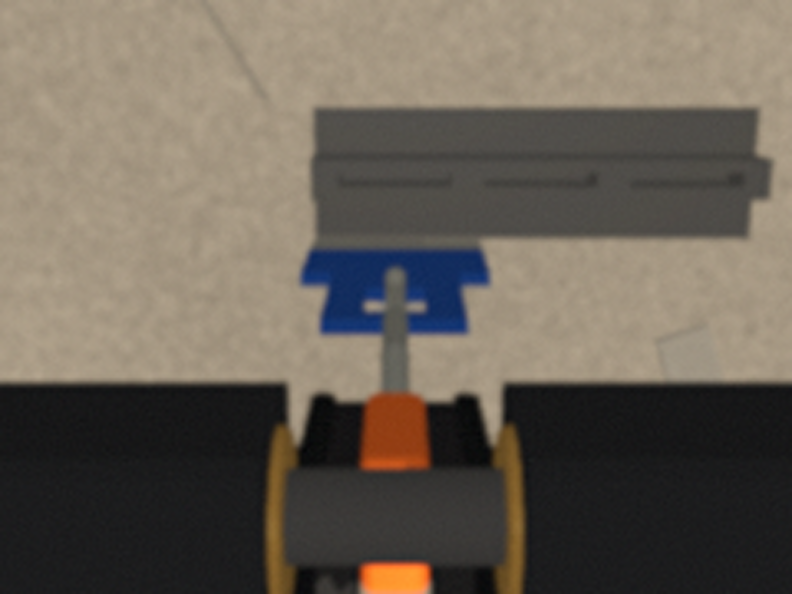

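```bash
python3 - <<'E'
from h import *
env.move_straight(fr(LC,LY,-.045,-.075,.42),down(LY),rate=.2)
hang(-.075)
pics("x",(200,160,330,290),(270,180,390,300))
E
```

```text
seated True
position [ 0.603  -0.1927  0.2223]
force [-0.4959  0.5797  3.1912]
clock 75.4
```

View pics/x_c.png

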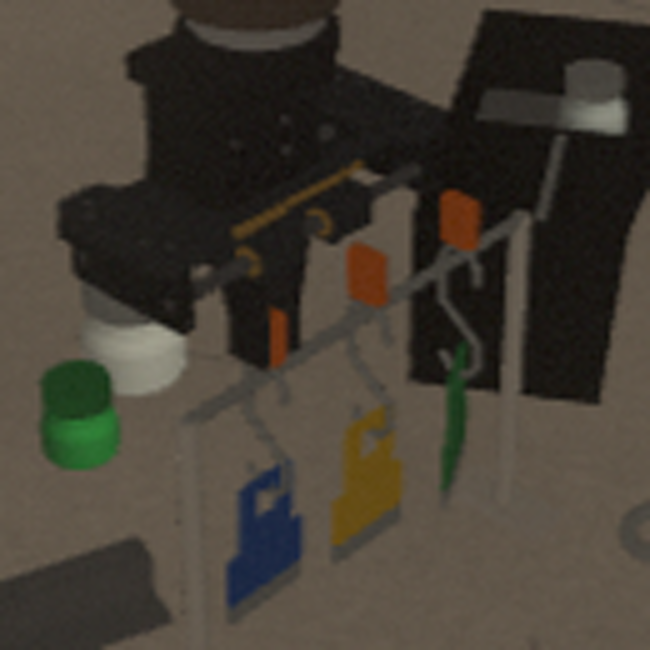

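View pics/x_w.png

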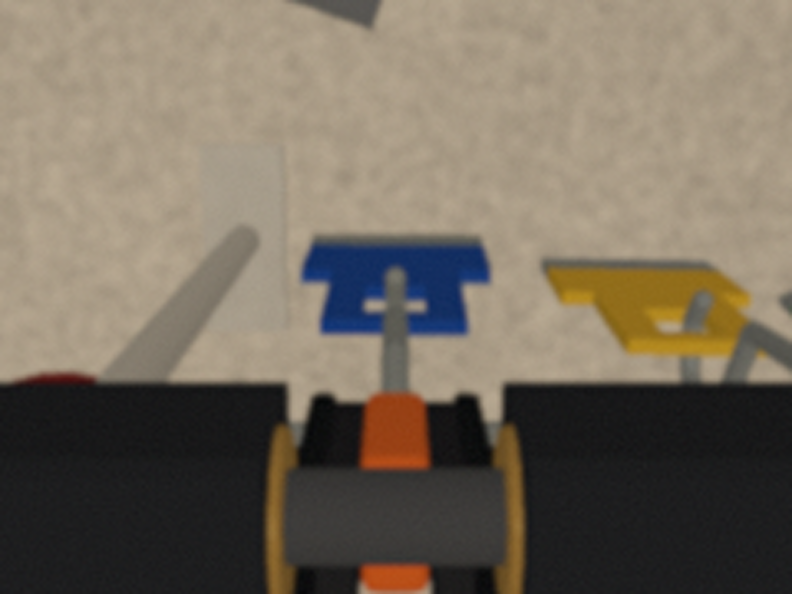

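```bash
python3 - <<'E'
from h import *
import pickle
env.gripper_to(.42);s=st("force");p=s["position"]
env.move_straight(p+[0,0,.06],rate=.08)
env.move_straight(p+[0,0,.2],rate=.25)
env.gripper_to(0,20)
env.goto(tb(.08,.03,.42),down(TY));env.dwell(.3)
f=env.grab_frame("wrist");save(f,"y_w");pickle.dump(f,open("y.pkl","wb"));st("clock")
F=env.grab_frame("scene");save(F,"y_c",(200,120,360,280),4)
F=env.grab_frame("side");save(F,"y_s",(190,120,380,320),3.5)
E
```

```text
force [ 0.06    0.1595 -0.8806]
clock 81.0083
```

View pics/y_w.png

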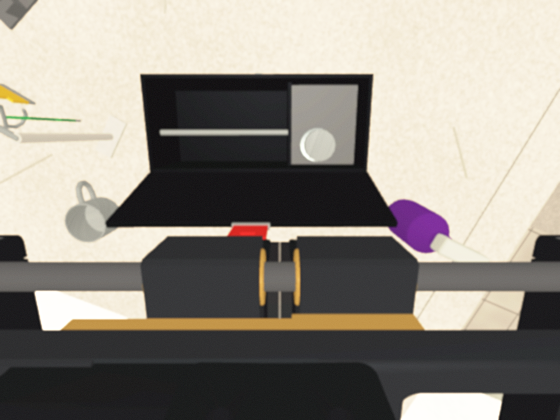

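View pics/y_c.png

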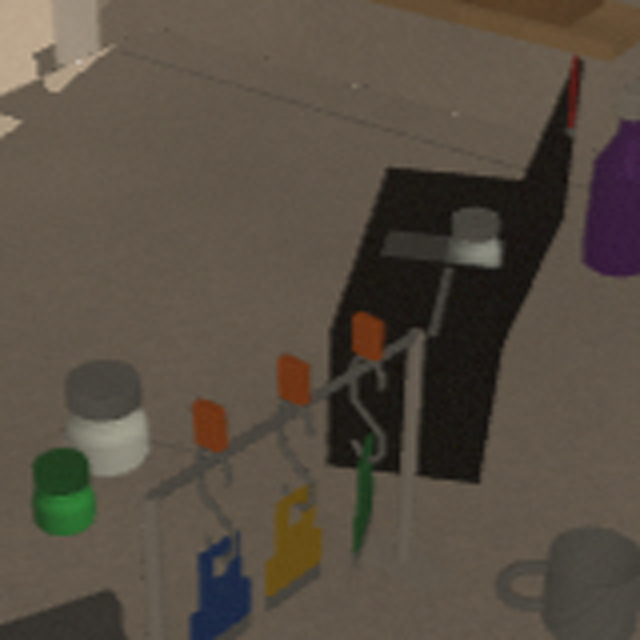

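View pics/y_s.png

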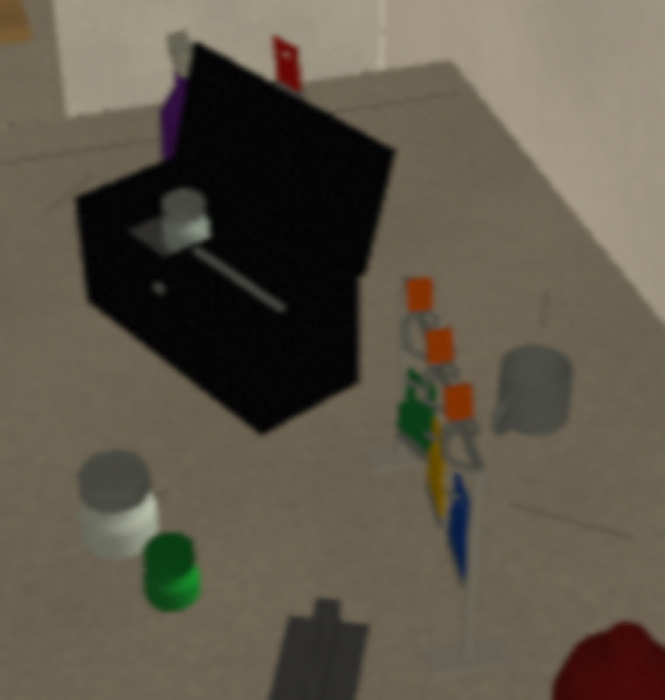

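```bash
python3 - <<'E'
from fit import *
f=pickle.load(open("y.pkl","rb"))
print("jar", inv(TB,TY,onz(f,(318.5,145.5),.125)))
print(np.round(proj(f,[tb(-.065,-.155,.135),tb(-.065,.155,.135),tb(.10,-.157,.262),tb(.094,.157,.262)]),1))
for th in (1.6,1.7,1.8,1.9): 
  d=np.array([-np.cos(th),np.sin(th)]); print(th,np.round(proj(f,[tb(.065+.13*d[0],.157,.135+.13*d[1]),tb(.065+.188*d[0],0,.135+.188*d[1])]),1).tolist())
for x,z in [(.17,.42),(.16,.23),(.083,.23),(0,.18),(-.0205,.143)]: print(env.inverse_kinematics(tb(x,-.132,z),down(TY)) is not None)
E
```

```text
jar [0.02802056 0.08608198]
[[139.2  74. ]
 [373.6  73.8]
 [102.3 219.8]
 [399.9 214. ]]
1.6 [[403.2, 190.9], [243.7, 205.0]]
1.7 [[401.7, 203.0], [244.5, 225.8]]
1.8 [[399.7, 214.4], [245.5, 244.7]]
1.9 [[397.3, 224.9], [246.6, 261.3]]
True
True
True
True
True
```

```bash
python3 - <<'E'
from h import *
Y=-.132
p=env.read_state()["position"]
env.move_straight(tb(.18,Y,.42),rate=.25)
b=env.move_straight(tb(.18,Y,.23),rate=.2,force_limit=8);print("down",b)
if not b:
    b=env.move_straight(tb(.083,Y,.23),rate=.1,force_limit=20);print("push",b);st("force","clock","position")
f=env.grab_frame("scene");save(f,"z_c",(240,80,400,240),4)
f=env.grab_frame("side");save(f,"z_s",(180,80,380,280),3)
E
```

```text
down False
push False
force [1.5402 0.9038 1.1301]
clock 84.2333
position [0.6327 0.1655 0.2299]
```

View pics/z_c.png

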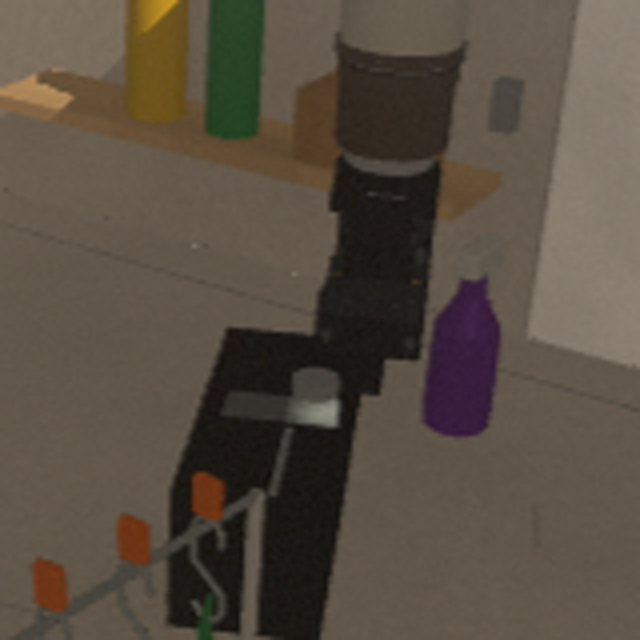

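View pics/z_s.png

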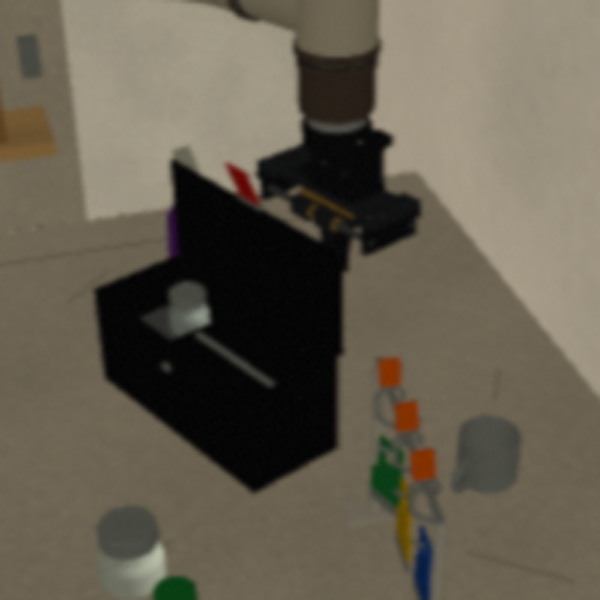

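Lid is now about upright, latch clear of the gripper. Continue the arc.

```bash
python3 - <<'E'
from h import *
Y=-.132;r=.095
for th in np.radians([82,72,62,52,42,32,22,12,5]):
    d=np.array([-np.cos(th),np.sin(th)]);n=np.array([np.sin(th),np.cos(th)])
    c=np.array([.065,.135])+r*d+.008*n
    b=env.move_straight(tb(c[0]+.0095,Y,c[1]),rate=.1,force_limit=20)
    if b: print("stop",np.degrees(th));st("force","position");break
st("force","clock")
f=env.grab_frame("scene");save(f,"aa_c",(240,80,400,240),4)
f=env.grab_frame("side");save(f,"aa_s",(180,80,380,280),3)
E
```

```text
force [-0.0899  0.2509  0.7728]
clock 87.1083
```

View pics/aa_c.png

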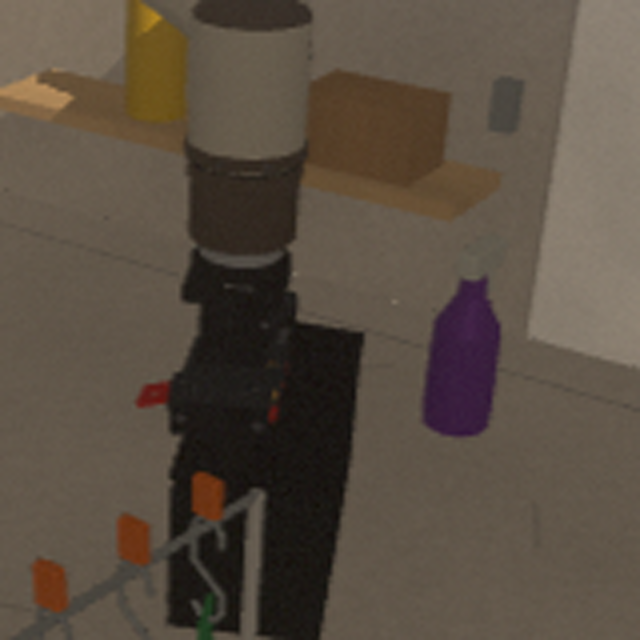

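View pics/aa_s.png

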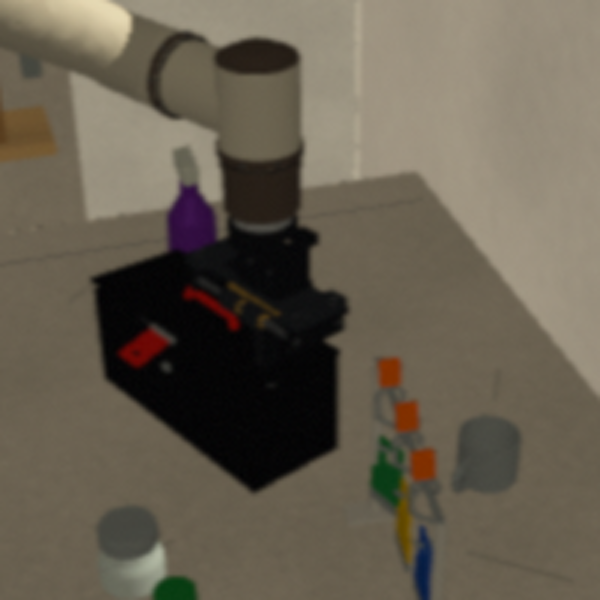

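```bash
python3 - <<'E'
from h import *
Y=-.132
b=env.move_straight(tb(-.035,Y,.134),rate=.05,force_limit=14);print(b);st("position","force")
env.dwell(.4)
p=env.read_state()["position"]
env.move_straight(p+[0,0,.12],rate=.2)
env.move_straight(tb(-.045,0,.36),rate=.25);env.dwell(.2)
f=env.grab_frame("wrist");save(f,"ab_w")
import pickle;pickle.dump(f,open("ab.pkl","wb"))
f=env.grab_frame("side");save(f,"ab_s",(180,120,340,260),4);st("clock")
E
```

```text
True
position [0.533  0.1213 0.1434]
force [0.0252 0.503  4.4248]
clock 89.8167
```

View pics/ab_w.png

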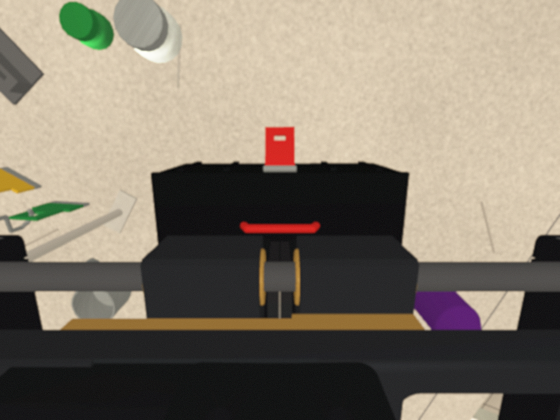

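View pics/ab_s.png

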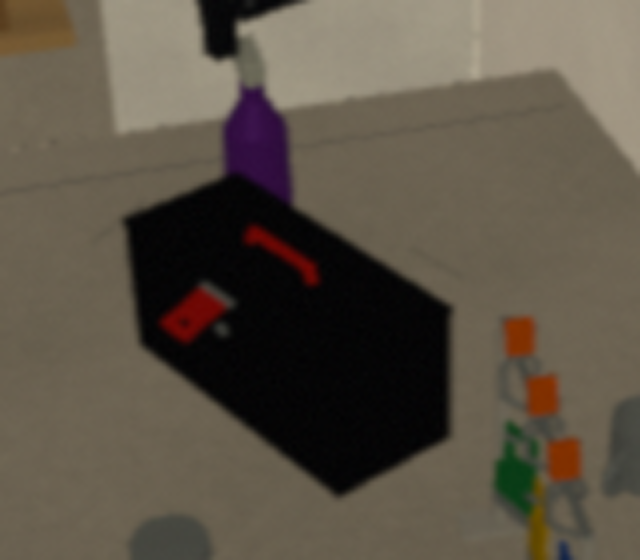

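```bash
python3 - <<'E'
from fit import *
f=pickle.load(open("ab.pkl","rb"))
for uv in [(280,127),(280,166)]: 
    for z in (.11,.135,.16): print(uv,z,np.round(inv(TB,TY,onz(f,uv,z)),4))
L=[]
b=env.move_straight(tb(-.112,0,.30),rate=.25)
b=env.move_straight(tb(-.112,0,.105),rate=.08,force_limit=12);print("press",b);st("position","force")
F=env.grab_frame("side");save(F,"ac_s",(180,120,340,260),4);st("clock")
F=env.grab_frame("wrist");save(F,"ac_w",(160,120,400,300),3.3)
E
```

```text
(280, 127) 0.11 [-0.1208  0.0004]
(280, 127) 0.135 [-0.1203  0.0004]
(280, 127) 0.16 [-0.1199  0.0004]
(280, 166) 0.11 [-0.0719  0.0004]
(280, 166) 0.135 [-0.0744  0.0004]
(280, 166) 0.16 [-0.0769  0.0004]
press False
position [0.4006 0.207  0.1052]
force [0.0108 0.0702 0.2058]
clock 92.9583
```

View pics/ac_s.png

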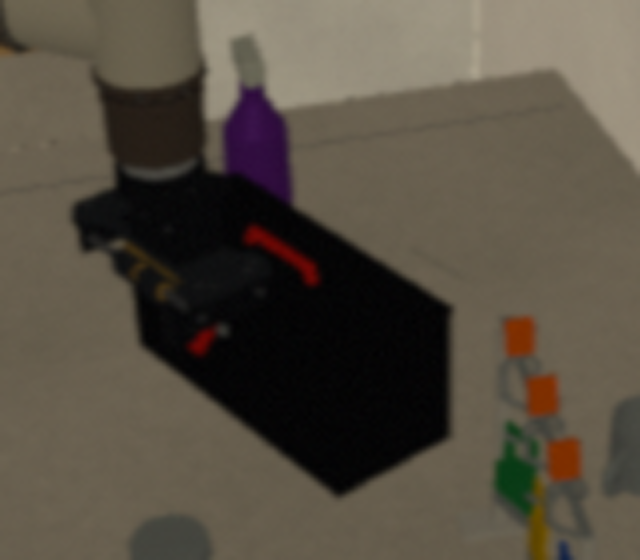

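View pics/ac_w.png

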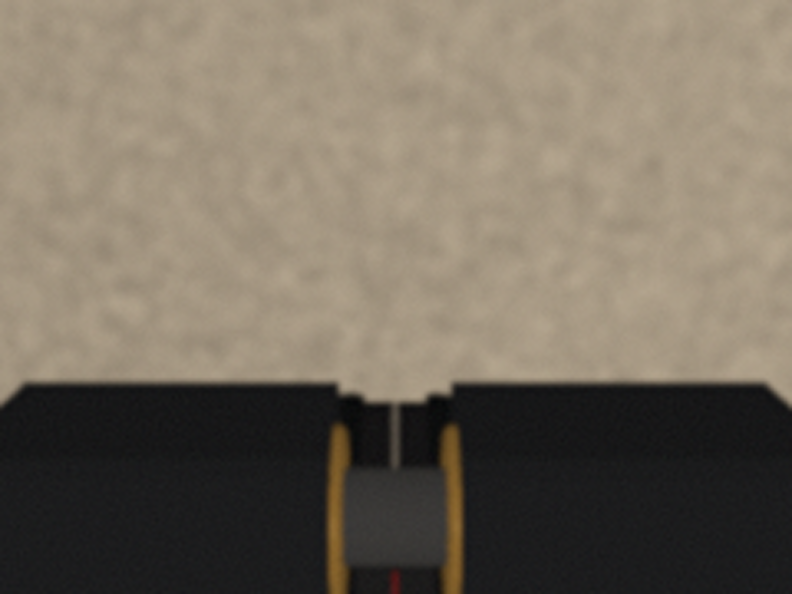

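```bash
python3 - <<'E'
from h import *
b=env.move_straight(tb(-.113,0,.088),rate=.06,force_limit=12);print(b)
b=env.move_straight(tb(-.078,0,.092),rate=.05,force_limit=10);print("in",b);s=st("position","force");print(inv(TB,TY,s["position"]))
env.dwell(.4);st("force")
F=env.grab_frame("side");save(F,"ad_s",(180,120,340,260),4)
p=env.read_state()["position"]
env.move_straight(tb(-.14,0,.092),rate=.1)
env.move_straight(tb(-.14,0,.30),rate=.25)
env.move_straight(tb(-.03,0,.42),rate=.25);env.dwell(.3)
F=env.grab_frame("side");save(F,"ae_s",(180,120,340,260),4);st("clock")
F=env.grab_frame("wrist");save(F,"ae_w");import pickle;pickle.dump(F,open("ae.pkl","wb"))
F=env.grab_frame("scene");save(F,"ae_c",(200,120,360,280),4)
E
```

```text
False
in True
position [0.4265 0.2182 0.0907]
force [ 0.5526 -0.0143  0.318 ]
[-0.08377632 -0.00031123]
force [0.2495 0.5222 0.5538]
clock 97.3333
```

View pics/ae_s.png

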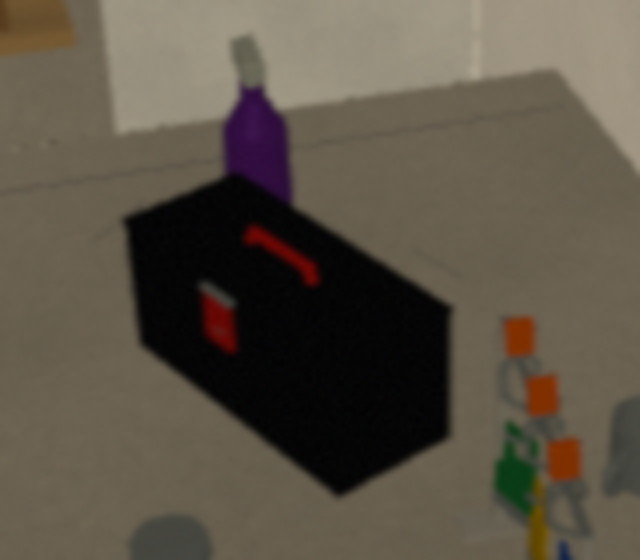

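View pics/ae_w.png

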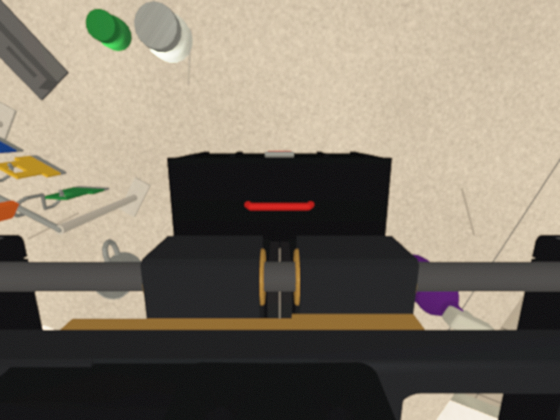

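View pics/ae_c.png

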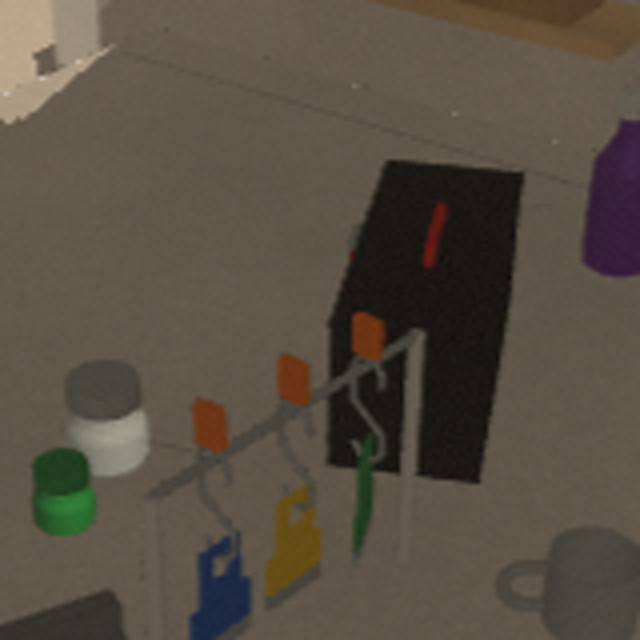

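```bash
python3 - <<'E'
from h import *
env.move_straight(tb(-.14,0,.30),rate=.25)
env.move_straight(tb(-.14,0,.092),rate=.2)
b=env.move_straight(tb(-.095,0,.092),rate=.1,force_limit=10)
b=env.move_straight(tb(-.070,0,.092),rate=.04,force_limit=22);s=env.read_state();print(b,inv(TB,TY,s["position"]),s["force"])
env.dwell(.4);s=env.read_state();print(inv(TB,TY,s["position"]),s["force"])
F=env.grab_frame("wrist");save(F,"af_w",(160,120,400,300),3.3)
env.move_straight(tb(-.14,0,.092),rate=.1)
F=env.grab_frame("wrist");save(F,"ag_w",(160,120,400,300),3.3)
env.move_straight(tb(-.14,0,.30),rate=.25)
env.goto(tb(-.15,0.0,.42),down(TY));env.dwell(.2)
F=env.grab_frame("side");save(F,"ah_s",(180,120,380,320),3.5)
F=env.grab_frame("scene");save(F,"ah_c",(180,120,360,300),4);st("clock")
E
```

```text
True [-0.08433081 -0.0009319 ] [ 0.10313916 -0.59786665  0.1481396 ]
[-0.0849031  -0.00103385] [ 0.9812164   0.36188218 -0.05534436]
clock 103.5167
```

View pics/ah_s.png

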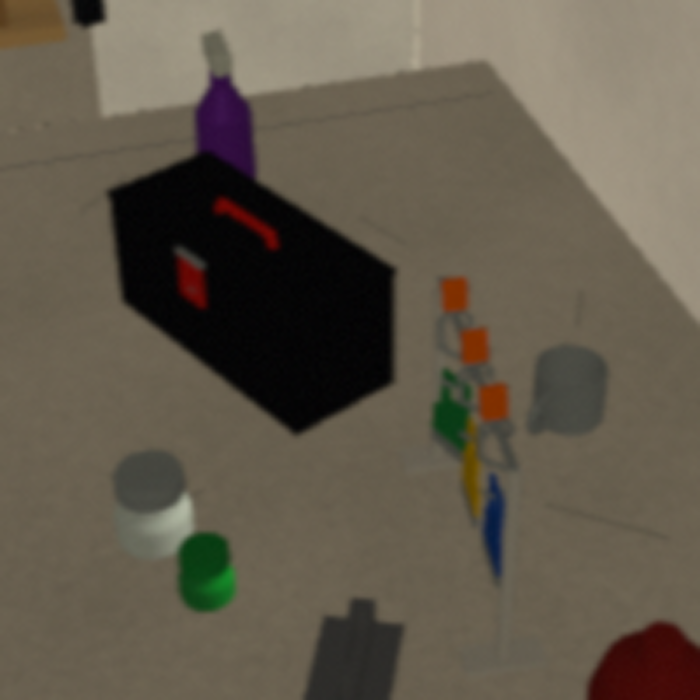

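View pics/ah_c.png

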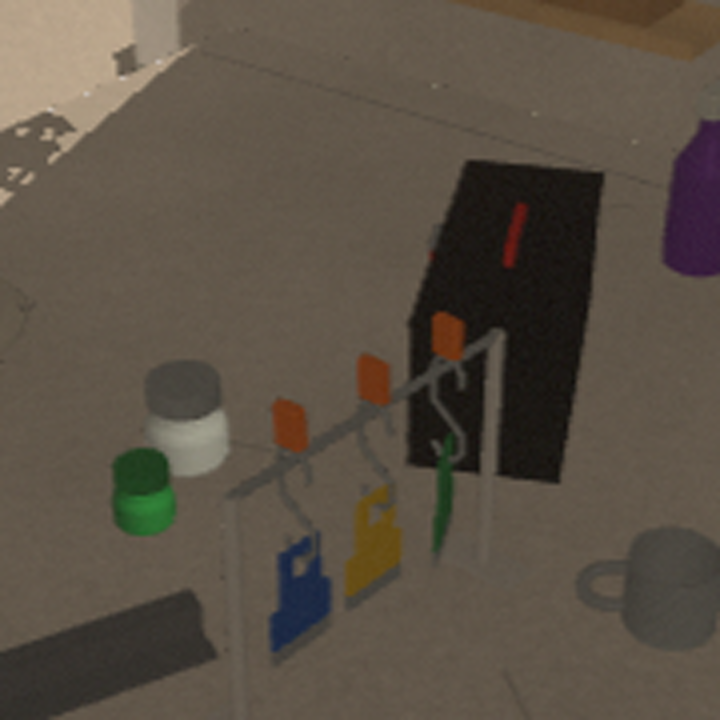

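```bash
python3 - <<'E'
from fit import *
F=env.grab_frame("side");S=env.grab_frame("scene")
for nm,f,box in (("ai_s",F,(215,170,255,215)),("ai_c",S,(270,165,320,215))):
    save(f,nm,box,14 if nm=="ai_s" else 12)
    k=14 if nm=="ai_s" else 12
    q=[.5080,.2509,np.radians(23.7)]
    for th in (0,.12,.25):
        o=[]
        for y in(-.018,.018):
            for r,t in((0,.002),(.052,.002)):
                x=-.071-r*np.sin(th)-t*np.cos(th);z=.135-r*np.cos(th)+t*np.sin(th)
                o.append(loc(q[:2],q[2],[x,y,z])[0])
        print(nm,th,np.round((proj(f,o)-[box[0],box[1]])*k).tolist())
E
```

```text
ai_s 0 [[305.0, 376.0], [319.0, 546.0], [221.0, 315.0], [237.0, 485.0]]
ai_s 0.12 [[305.0, 375.0], [299.0, 554.0], [221.0, 314.0], [216.0, 492.0]]
ai_s 0.25 [[305.0, 374.0], [277.0, 559.0], [221.0, 313.0], [195.0, 497.0]]
ai_c 0 [[214.0, 203.0], [209.0, 357.0], [234.0, 147.0], [229.0, 299.0]]
ai_c 0.12 [[214.0, 202.0], [188.0, 353.0], [234.0, 146.0], [209.0, 295.0]]
ai_c 0.25 [[214.0, 202.0], [166.0, 347.0], [234.0, 145.0], [188.0, 289.0]]
```

View pics/ai_s.png

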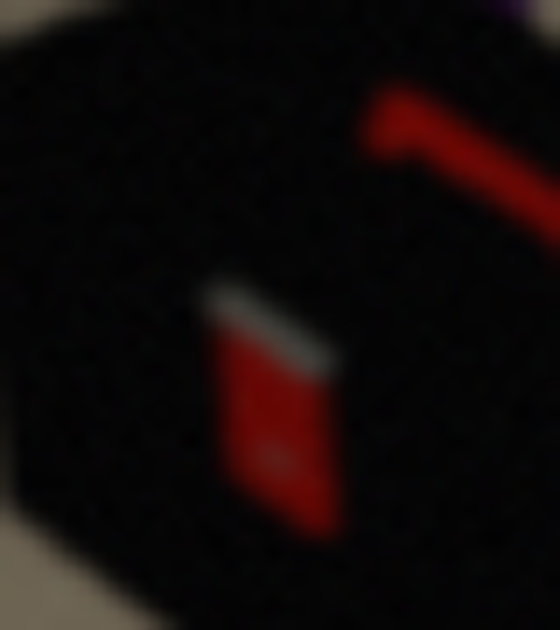

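View pics/ai_c.png

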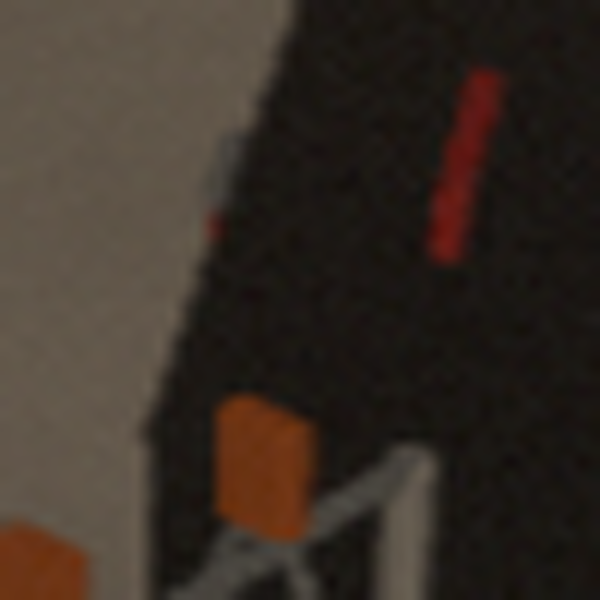

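```bash
python3 - <<'E'
from h import *
st("clock","position");env.close_job()
E
```

```text
clock 103.6167
position [0.3658 0.1916 0.4194]
the job is handed in; nothing more can be done
```

The job is done and handed in at about 104 s of the 210 s allowed.

**What I did:**
- I stood the small white jar in the tray.
- I took all three S-hooks from the toolbox and hung the green, yellow and blue scrapers on the rail, each on its own hook. No hook was left spare.
- I then shut the lid and pushed the latch down onto the front.

**Last checks:**
- **Scrapers:** the scene and side pictures show all three hanging upright between the posts. Green is turned roughly 30° about the vertical, which the rules allow.
- **Jar:** it had moved a few centimetres within the tray after I placed it. When last seen, before the lid was shut, it stood upright 28 mm (x) and -13 mm (y) from the tray centre, inside the limits. I could not see it again after that.
- **Lid:** pressed down to a firm stop at 143 mm, which matches its closed height.
- **Latch:** two pushes, the second firm, ended within about 1 mm of the same depth. Its slant in the side picture matches an angle of about 0.
- **Bystanders:** the measuring cup, plunger cup and spray bottle look unmoved in the late pictures. The funnel was not in the last crops, but nothing I did came near it.

**Disagreement:** the wrist camera and the fixed cameras differed by about 5 mm in x. I went with the wrist camera because it matched the gripper, and every grasp and fit worked.

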